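Pack a urine collection kit and a dipstick kit

ROBOT

A 6-joint arm with a two-finger parallel gripper is mounted at the origin on a cart in front of the work surface, level with it; the furniture and walls round the work are solid. World frame = base frame: x ahead of the robot, y to its left, z up, the work surface at z = 0. Lengths are in m, angles in degrees, forces in N, time in s.
With the tool pointing down it reaches from about 0.25 to 0.725 m from the base axis. Payload 9.7 kg.
Tool frame: the origin (TCP) lies at the centre of the arm's flange, where the gripper is bolted on; the fingertips stand bot.tips_ahead ahead of it and the grasp point (between the pads) lies 155 mm ahead of it (bot.tips_ahead is the distance from the TCP to the fingertips, in m); z points along the fingers, y is the line along which they close (so a half turn about z gives the same grasp; the last joint's range is limited). The gripper opens to 85 mm and grips with 20 to 120 N. Pads are 22 mm wide; open, the fingers measure 114 mm over their backs; the gripper's body (76 mm by 85 mm) begins 54 mm behind the grasp point. The pads swing forward as they close: fully open they stand 13 mm farther back than shut.
Start: joints at [-67.323, 4.979, 10.078, 95.1, 0, 90], TCP at [0.212, -0.507, 0.405] pointing down, gripper open.
Joint ranges: [-179.16, 179.16], [-48.56, 103.87], [-65.8, 70.77], [-126.05, 130.52], [-82.76, 87.17], [-180, 180]. Speed limits (degrees/s): [127.2, 127.2, 147.25, 180, 180, 180].

INTERFACE

Orientations are given as [roll, pitch, yaw] about the fixed x, y, z axes, in that order (R = Rz(yaw) Ry(pitch) Rx(roll)).
In Python, from workcell import bot gives the robot as it stands.
- The arm moves only by the tool drive_tool, never from a script. Its argument "plan" is a list of rows, each an object of numbers: "dx", "dy", "dz": the shift along the tool's x, y, z in m; "roll": the turn about the tool's z in rad; "hand": the finger opening in m, from 0 to 0.0854. In form: [{"dx": .., "dy": .., "dz": .., "roll": .., "hand": ..}, ...]. A call has 1 to 20 rows; each row is the pose to reach, as a shift and turn from the pose commanded when the call began, along the tool's axes at that moment; what a row does not reach only later rows make up. A row lasts 1/12 s, in which the tool goes at most 41.7 mm and 7.16 degrees, less where a joint would pass 70% of its speed; a pose out of reach is approached as far as the arm can. A call with a gripper value outside its range is refused whole. The fingers move at their own pace and stop on an object; "force" is the grip in N (left out, the last holds). Time passes only in rows, so rows that repeat a pose let the fingers close. It gives the time, the measured TCP pose, the force and the opening at its end, in the units of the state.
- bot.get_obs(): the state, without advancing time (a new reading comes with each control period).
- bot.camera(name): name is "scene" or "side" or "wrist"; returns a dict with "frame" (420x560x3 uint8, red, green, blue), "z_map" (420x560 float32, m along the optical axis (not along the pixel's ray), 0 where there is no reading), "mtx" (3x3 intrinsics, pixels), "R" (3x3) and "t" (3): a world point X has camera coordinates R X + t. Camera axes: x right, y down, z forward; pixel columns grow to the right and rows downward; lengths in m; the calibration is good to about 2 mm. A picture is of the moment at which its call begins.
- bot.job_done(): hands the job in, once; it reports no verdict.
The state is a dict: "time": time; "q": joint angles; "qd": joint speeds; "joint_efforts": joint torques, N m; "ee_pos": TCP position; "tcp_rot": TCP orientation; "wrist_force": force on the tool from outside, world axes, zero at the start; "torque": the same for the moment, N m; "opening": finger opening in m.
Only numpy, scipy, OpenCV 4.12 (cv2) and the standard library are available. Lean on these libraries where they do the work, as an engineer would, in place of code of your own. Each camera call takes 0.05 s, during which the arm holds its last target. There are 200 camera calls.

TASK

Make up the two kits from the stock standing on the bench. The collection kit, in the tray with three open bays, gets the specimen cup in the big bay, the 50 ml tube in the square bay beside it and the capped glass vial in the small bay with the raised floor; the dipstick kit, in the other tray, gets the strip canister in the deep bay and the timer lying flat, keys up, in the shallow pocket with the thumb notches. Everything must end standing or lying flat on the floor of its own bay, and no container may be knocked over.

Things in the scene. Friction and masses are not known exactly. Their poses are not given: they have to be found in the camera images.
- tray_collect: Grey tray, three open bays, 108x152 mm, rim 28 high, walls 4; fixed. Origin: centre of underside; x away from robot and y left at yaw 0. In mm, in its frame: cup bay 88 (x) by 76 (y), centre (0,28), floor z 3; tube bay 52x52, centre (18,-40), floor z 3; vial bay 32x52, centre (-28,-40), raised floor z 15. With the tall tube in, a gripper has hardly room over the vial bay.
- tray_dipstick: Grey tray with white label, 108x164 mm, rim 28 high, walls 4; fixed. Origin and axes as the other tray. In mm: canister bay 56x56, centre (16,44), floor z 3; closed ledge in front of it, top z 26; timer pocket 88 (x) by 84 (y), centre (0,-30), floor z 23; its two x sides have thumb notches 44 wide, down to z 8, from 24 off centre out through the wall, for fingers closing along x.
- cup: Specimen cup with yellow screw lid (another, blue-lidded, stands far back by the wall and is no part of this job), 69 mm tall; the lid, its top 14 mm, is 62 mm across, below it the cup tapers to a foot about 46 mm across. About 70 g. Upright; origin: centre of the underside, z up. Grip it by the lid.
- tube: Capped 50 ml tube standing on its own foot, 34 mm across over its whole height, 113 mm tall, about 35 g. Origin: centre of the underside, z up. Gripped near the top, the fingers stay clear of the cup and the vial in the tray.
- vial: Small capped glass vial with amber contents, 16 mm across, 44 mm tall, about 12 g: the only vial standing loose in the open (others stand in a white rack at the back, no part of this job). Origin: centre of the underside, z up.
- canister: Reagent strip canister with flip cap, 113 mm tall, about 50 g: a cylinder 34 mm across, up to 98 mm high, whose axis lies 3 mm to the +x side of the origin; above that a round cap 37 mm across, with a small thumb tab. Grip it by the cap: fingers placed low on the body can catch under or squeeze the cap with the gripper. Origin: on the underside, z up.
- timer: Flat lab timer lying face up, 62 (x) by 66 (y) mm, case 16 mm thick, three keys rising 2 mm on its top. About 70 g. Origin: centre of the underside, z up.
Mind the look-alikes: they are no part of the job. What is shaped like the canister but yellow is not meant.

How it is judged (in metres and radians):
At the end, for the whole second after the job is handed in: Cup, tube and vial stand in their bays of the collection tray, the canister in its bay and the timer flat, keys up, in the pocket of the dipstick tray: each anywhere within its bay walls, within 3 mm of the floor height, tilted under 0.1 rad, released and at rest (x of cup in the frame of tray_collect between -0.022 and 0.022 m and y of cup in the frame of tray_collect between 0.011 and 0.045 m and z of cup in the frame of tray_collect between 0 and 0.006 m and angle between each of cup, tube, vial, canister, timer's own z axis and vertical below 0.1 rad and linear speed of each of cup, tube, vial, canister, timer below 0.04 m/s and angular speed of each of cup, tube, vial, canister, timer below 0.6 rad/s and x of tube in the frame of tray_collect between 0.007 and 0.029 m and y of tube in the frame of tray_collect between -0.051 and -0.029 m and z of tube in the frame of tray_collect between 0 and 0.006 m and x of vial in the frame of tray_collect between -0.038 and -0.018 m and y of vial in the frame of tray_collect between -0.06 and -0.02 m and z of vial in the frame of tray_collect between 0.012 and 0.018 m and x of canister in the frame of tray_dipstick between 0.001 and 0.031 m and y of canister in the frame of tray_dipstick between 0.029 and 0.059 m and z of canister in the frame of tray_dipstick between 0 and 0.006 m and x of timer in the frame of tray_dipstick between -0.017 and 0.017 m and y of timer in the frame of tray_dipstick between -0.043 and -0.017 m and z of timer in the frame of tray_dipstick between 0.02 and 0.026 m); the robot touches nothing.
It fails at once if the cup, tube, vial or canister is knocked over (tilted more than 0.8 rad) (angle between any of cup, tube, vial, canister's own z axis and vertical above 0.8 rad).
It also fails if it takes over 138 s, if anything falls off the work surface, if the arm or the gripper's body presses on something with over 40 N, if the wrist force passes 120 N, or if a joint passes its speed limit or range.

## Working session

There is one attempt and no reset: what is moved stays moved. The work goes in short steps, Python scripts to look and compute and a tool call to move; the robot and the scene stay as the last step left them, time stands still between calls to the robot, and variables do not carry over. Pictures are saved under pics/ and viewed, on a budget of 14 in all, crops included, one or two more only if the job needs it, and the job is handed in when it is done.

Besides the shell and the picture viewer there is one more tool, called after "Emit:" in YAML: its name, and indented under it one key for each argument. drive_tool: Moves the arm, as the interface text tells. Its arguments: {"type":"object","properties":{"plan":{"type":"array","items":{"type":"object","properties":{"dx":{"type":"number"},"dy":{"type":"number"},"dz":{"type":"number"},"roll":{"type":"number"},"hand":{"type":"number"}}}},"force":{"type":"number"}},"required":["plan"]}

```bash
mkdir -p pics; ls
python3 - <<'E'
from workcell import bot
import cv2,numpy as np
print(bot.get_obs(), bot.tips_ahead)
for n in("scene","side"):
    c=bot.camera(n); cv2.imwrite(f"pics/{n}0.png",cv2.resize(c["frame"][:,:,::-1],(800,600),interpolation=cv2.INTER_CUBIC))
    np.savez(f"{n}0.npz",**c); print(c["mtx"],c["R"],c["t"])
E
```

```text
pics
{'time': 0.0, 'q': array([-6.73224944e+01,  5.01243302e+00,  1.00349587e+01,  9.50991524e+01,
        2.06679712e-04,  9.00016754e+01]), 'qd': array([-0.02364804, -0.01134574, -0.11348108, -0.0316943 , -0.06799595,
        0.05831704]), 'joint_efforts': array([-2.16901281e-03, -5.20391786e+01,  4.64801645e+01,  1.63828785e-02,
        7.34438277e-05,  4.97293769e-06]), 'ee_pos': array([ 0.21205342, -0.50748853,  0.40397464]), 'tcp_rot': array([-1.79923373e+02, -2.04438869e-04,  2.26758300e+01]), 'wrist_force': array([-0.24604795, -0.32852463,  0.16970222]), 'torque': array([ 0.00094649,  0.01011697, -0.02862812]), 'opening': 0.085251206743571} 0.1734
[[488.57320213   0.         279.44667017]
 [  0.         488.57320213 209.91430468]
 [  0.           0.           1.        ]] [[-0.81442774 -0.58019696 -0.00888541]
 [-0.43858103  0.62552208 -0.64526646]
 [ 0.37993965 -0.52162593 -0.76390591]] [0.40835655 0.25010692 0.8977667 ]
[[519.47905163   0.         282.03116789]
 [  0.         519.47905163 208.24524243]
 [  0.           0.           1.        ]] [[ 0.99931622 -0.03450257 -0.01329144]
 [-0.03121243 -0.59449107 -0.8034962 ]
 [ 0.01982104  0.80336165 -0.59516148]] [-0.4866606   0.049444    1.31108519]
```

View pics/scene0.png

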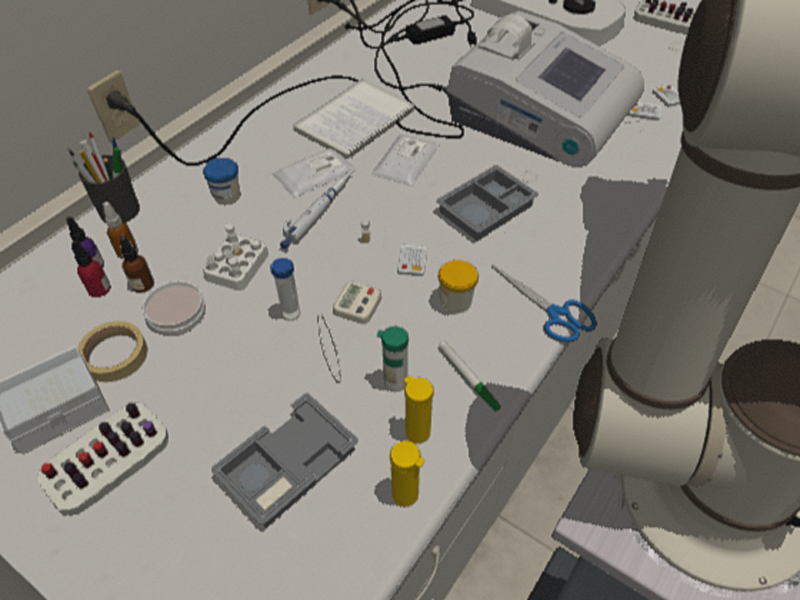

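View pics/side0.png

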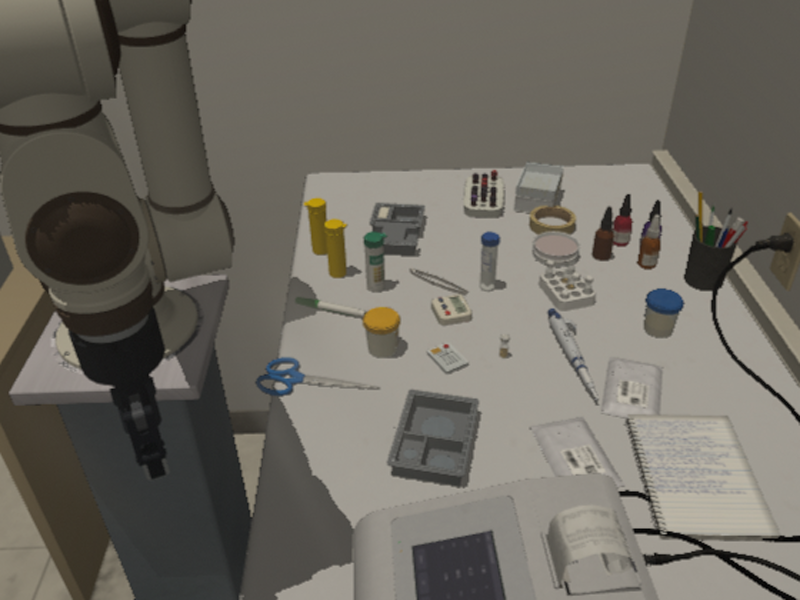

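The scene view (800x600) shows these candidates:
- **Cup:** the yellow lid at (458,275). The blue-lidded one at (222,180) is the decoy.
- **Tube:** blue cap at (285,288).
- **Vial:** standing loose at (365,231). The others are in the rack at (235,258).
- **Canister:** green cap at (395,357). The yellow ones at (418,408) and (404,472) are the decoys.
- **Timer:** (358,301), or the thin card-like thing at (412,259).

Next I'll confirm with a crop and a merged orthographic map.

```bash
cat > h.py <<'E'
import numpy as np,cv2
def cloud(c):
    z=c["z_map"]; v,u=np.nonzero(z>0); d=z[v,u]; K=c["mtx"]
    P=np.stack([(u-K[0,2])/K[0,0]*d,(v-K[1,2])/K[1,1]*d,d],1)
    return (P-c["t"])@c["R"], c["frame"][v,u]
def proj(c,X):
    p=(np.atleast_2d(X)@c["R"].T+c["t"])@c["mtx"].T
    return p[:,:2]/p[:,2:]
E
python3 - <<'E'
from h import *
a=[np.load(f"{n}0.npz") for n in("scene","side")]
for n,c in zip("ab",a):
    P,C=cloud(c); 
    m=(abs(P[:,2])<.015)&(P[:,0]>.25)&(P[:,0]<.9)&(abs(P[:,1])<.5); print(np.median(P[m],0))
    # ortho 1px=1.25mm ; x 0.2..0.85 up, y left
    im=np.zeros((520,640,3),np.uint8); m=(P[:,2]<.2)
    P,C=P[m],C[m]; o=np.argsort(P[:,2]);P,C=P[o],C[o]
    r=((.85-P[:,0])/.00125).astype(int); q=((.40-P[:,1])/.00125).astype(int)
    k=(r>=0)&(r<519)&(q>=0)&(q<639)
    for dr in(0,1):
        for dq in (0,1): im[r[k]+dr,q[k]+dq]=C[k][:,::-1]
    cv2.imwrite(f"pics/ortho_{n}.png",im)
c=a[0]["frame"][150:290,170:350,::-1]; c2=a[1]["frame"][150:290,250:370,::-1]
c=cv2.resize(c,None,fx=2.6,fy=2.6,interpolation=3);c2=cv2.resize(c2,None,fx=2.6,fy=2.6,interpolation=3)
cv2.imwrite("pics/crop0.png",np.hstack([c,c2]))
E
```

```text
[0.52853884 0.10997533 0.00117231]
[ 0.57878719 -0.18960422 -0.0013833 ]
```

View pics/crop0.png

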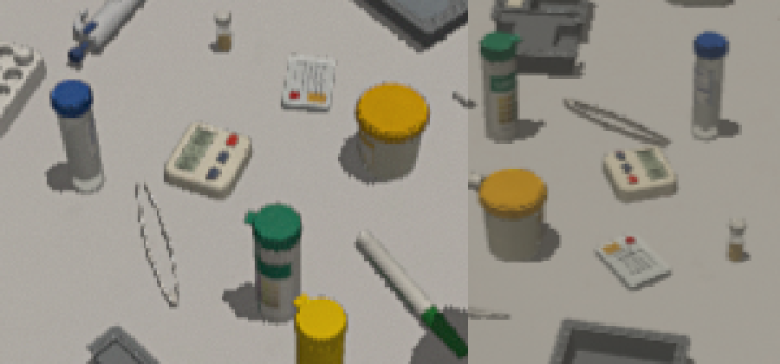

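View pics/ortho_b.png

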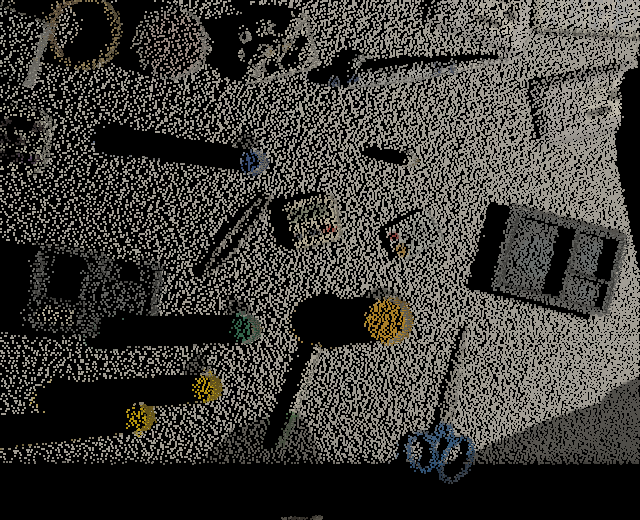

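The crop settles the timer. The object at scene (358,301) is thick, with a display and three keys. The one at (412,259) is a thin printed card. Next I'll fit poses from the depth of both cameras.

```bash
cat > fit.py <<'E'
from h import *
from scipy.optimize import least_squares
a=[np.load(f"{n}0.npz") for n in("scene","side")]
obj=dict(cup=(.449,-.085,.055,.069,.031),tube=(.65,.083,.06,.113,.017),vial=(.655,-.115,.005,.044,.008),can=(.44,.094,.1,.113,.0185))
for n,(x,y,z0,z1,r) in obj.items():
    for c in a:
        P,C=cloud(c); m=(np.hypot(P[:,0]-x,P[:,1]-y)<r+.025)&(P[:,2]>z0)&(P[:,2]<z1+.008); Q=P[m]
        top=Q[Q[:,2]>z1-.006]
        side=Q[Q[:,2]<z1-.006]
        if n=="cup": side=side[side[:,2]>.057]
        f=lambda p:np.hypot(side[:,0]-p[0],side[:,1]-p[1])-r
        s=least_squares(f,top[:,:2].mean(0),loss="soft_l1",f_scale=.002).x if len(side)>3 else None
        mm=(top[:,:2].max(0)+top[:,:2].min(0))/2
        print(n,len(top),"topmean",top.mean(0).round(4),"mid",mm.round(4),"ext",np.ptp(top[:,:2],axis=0).round(4),"side",s)
for n,(x,y),R,z0,z1 in(("timer",(.57,.015),.06,.008,.03),("tc",(.527,-.287),.12,.021,.036),("td",(.475,.28),.125,.018,.036)):
    for c in a:
        P,C=cloud(c); m=(np.hypot(P[:,0]-x,P[:,1]-y)<R)&(P[:,2]>z0)&(P[:,2]<z1); Q=P[m]
        rc=cv2.minAreaRect((Q[:,:2]*1000).astype(np.float32)); print(n,m.sum(),rc,np.median(Q[:,2]))
E
python3 fit.py
```

```text
cup 475 topmean [ 0.4471 -0.0774  0.0692] mid [ 0.4488 -0.0784] ext [0.061  0.0585] side [ 0.4501378  -0.08229957]
cup 326 topmean [ 0.4502 -0.0873  0.0666] mid [ 0.4498 -0.0852] ext [0.0608 0.0601] side [ 0.44982186 -0.08196398]
tube 168 topmean [0.6454 0.0902 0.1132] mid [0.6473 0.0894] ext [0.0323 0.0323] side [0.64986906 0.08604383]
tube 76 topmean [0.6478 0.0823 0.1104] mid [0.6495 0.0825] ext [0.0315 0.0341] side [0.64918527 0.08838124]
vial 31 topmean [ 0.6475 -0.1066  0.0439] mid [ 0.6479 -0.1071] ext [0.0141 0.0133] side [ 0.65082006 -0.11005065]
vial 23 topmean [ 0.6499 -0.1138  0.0409] mid [ 0.6497 -0.1123] ext [0.0111 0.0147] side [ 0.65083303 -0.11099949]
can 264 topmean [0.4379 0.1007 0.113 ] mid [0.4408 0.0983] ext [0.0403 0.0372] side [0.43980002 0.09714506]
can 93 topmean [0.4403 0.0935 0.1103] mid [0.4417 0.0943] ext [0.0386 0.0368] side [0.43905206 0.09741855]
timer 636 ((572.3383178710938, 15.055644989013672), (61.330223083496094, 66.949951171875), 12.98409366607666) 0.016509625486162124
timer 384 ((571.05859375, 21.393299102783203), (60.44852066040039, 97.36297607421875), 13.516850471496582) 0.013375847419470786
tc 784 ((522.8878173828125, -297.0631103515625), (156.1669158935547, 112.44284057617188), 75.8862533569336) 0.028228924070082994
tc 1117 ((522.9528198242188, -299.166259765625), (155.5111083984375, 108.11400604248047), 75.56353759765625) 0.025789243629786678
td 3295 ((479.96685791015625, 285.4442138671875), (164.86219787597656, 109.44674682617188), 80.72364044189453) 0.02627963355297354
td 677 ((481.5533447265625, 282.7567138671875), (174.96018981933594, 108.30998229980469), 80.91974639892578) 0.022820599866906575
```

```bash
cat >> h.py <<'E'
TR=dict(tc=(.523,-.2982,-14.3),td=(.480,.2852,-9.2))
def tw(tr,x,y,z=0):
    X,Y,a=TR[tr]; a=np.deg2rad(a); c,s=np.cos(a),np.sin(a)
    return np.array([X+c*x-s*y,Y+s*x+c*y,z])
def go(bot,X,Y,Z,psi):
    """tool-frame shift to put nominal grasp point at world X,Y,Z, tool yaw psi"""
    o=bot.get_obs(); p=o["ee_pos"]; y=np.deg2rad(o["tcp_rot"][2]); c,s=np.cos(y),np.sin(y)
    D=np.array([X,Y,Z+.155])-p; r=-(np.deg2rad(psi)-y)
    print("t",round(o["time"],2),"q1,q6",o["q"][[0,5]].round(1),"dx %.4f dy %.4f dz %.4f roll %.3f"%(c*D[0]+s*D[1],s*D[0]-c*D[1],-D[2],r))
E
python3 - <<'E'
from h import *
a=[np.load(f"{n}0.npz") for n in("scene","side")]
rects=dict(tc=[(0,0,108,152,28),(0,28,88,76,28),(18,-40,52,52,28),(-28,-40,32,52,28)],td=[(0,0,108,164,28),(16,44,56,56,28),(0,-30,88,84,28)])
out=[]
for i,c in enumerate(a):
    im=cv2.resize(np.ascontiguousarray(c["frame"][:,:,::-1]),None,fx=4,fy=4,interpolation=3)
    for t,L in rects.items():
        for x,y,w,h,z in L:
            P=[tw(t,(x+sx*w/2)/1e3,(y+sy*h/2)/1e3,z/1e3) for sx,sy in((-1,-1),(1,-1),(1,1),(-1,1))]
            cv2.polylines(im,[(proj(c,P)*4+2).astype(int)],True,(0,0,255),1)
        u=(proj(c,tw(t,0,0,.02))[0]*4).astype(int)
        out.append(cv2.resize(im[max(0,u[1]-220):u[1]+220,max(0,u[0]-250):u[0]+250],(400,300)))
    P,C=cloud(c); m=(np.hypot(P[:,0]-.4395,P[:,1]-.097)<.035)&(P[:,2]>.098)&(P[:,2]<.12); Q=P[m]
    d=np.hypot(Q[:,0]-.4395,Q[:,1]-.097); k=d>.0215; print(np.rad2deg(np.arctan2(Q[k,1]-.097,Q[k,0]-.4395)).round(),d[k].round(4))
cv2.imwrite("pics/trays.png",np.vstack([np.hstack(out[:2]),np.hstack(out[2:])]))
E
```

```text
[19. 22. 20. 29. 37. 39.] [0.0215 0.0232 0.0215 0.0227 0.0225 0.0226]
[   9. -114.  -53.  -89.] [0.0217 0.023  0.0221 0.0216]
```

View pics/trays.png

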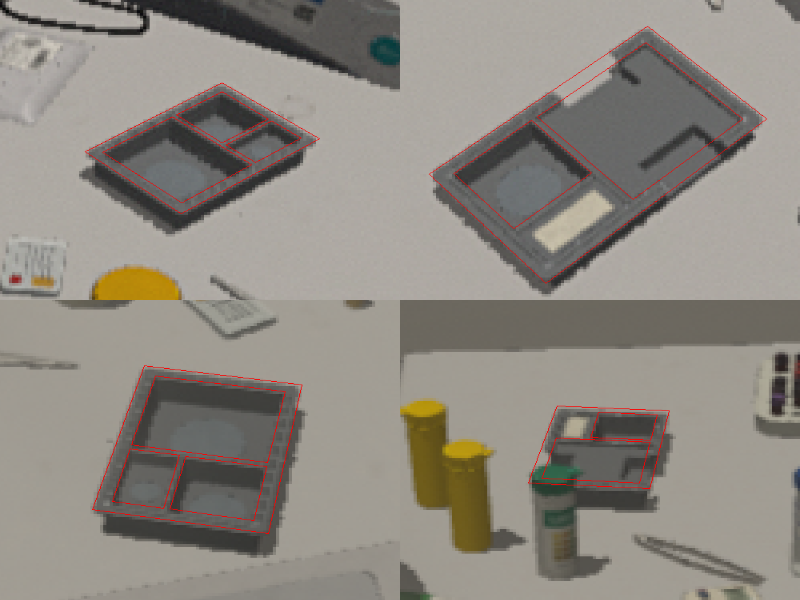

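Tray outlines match the bays and their orientation in both views, and the canister's tab points at about 28°. First the vial.

Run:
```python
from h import *
from workcell import bot
go(bot,.651,-.1105,.12,75.7)
print(tw("tc",-.028,-.04),tw("tc",0,.028),tw("tc",.018,-.04),tw("td",.016,.044),tw("td",0,-.03))
```

```text
t 0.1 q1,q6 [-67.3  90. ] dx 0.5581 dy -0.1970 dz 0.1291 roll -0.925
[ 0.4859876  -0.33004466  0.        ] [ 0.52991597 -0.27106756  0.        ] [ 0.53056232 -0.34140661  0.        ] [0.50282895 0.3260759  0.        ] [0.47520356 0.25558591 0.        ]
```

Emit:
drive_tool:
  plan:
    - {"dx":0.558,"dy":-0.197,"dz":0,"roll":-0.925,"hand":0.045}
    - {"dx":0.558,"dy":-0.197,"dz":0,"roll":-0.925,"hand":0.045}
    - {"dx":0.558,"dy":-0.197,"dz":0,"roll":-0.925,"hand":0.045}
    - {"dx":0.558,"dy":-0.197,"dz":0,"roll":-0.925,"hand":0.045}
    - {"dx":0.558,"dy":-0.197,"dz":0,"roll":-0.925,"hand":0.045}
    - {"dx":0.558,"dy":-0.197,"dz":0,"roll":-0.925,"hand":0.045}
    - {"dx":0.558,"dy":-0.197,"dz":0,"roll":-0.925,"hand":0.045}
    - {"dx":0.558,"dy":-0.197,"dz":0,"roll":-0.925,"hand":0.045}
    - {"dx":0.558,"dy":-0.197,"dz":0,"roll":-0.925,"hand":0.045}
    - {"dx":0.558,"dy":-0.197,"dz":0,"roll":-0.925,"hand":0.045}
    - {"dx":0.558,"dy":-0.197,"dz":0,"roll":-0.925,"hand":0.045}
    - {"dx":0.558,"dy":-0.197,"dz":0.06,"roll":-0.925,"hand":0.045}
    - {"dx":0.558,"dy":-0.197,"dz":0.129,"roll":-0.925,"hand":0.045}
    - {"dx":0.558,"dy":-0.197,"dz":0.129,"roll":-0.925,"hand":0.045}
    - {"dx":0.558,"dy":-0.197,"dz":0.129,"roll":-0.925,"hand":0.045}
    - {"dx":0.558,"dy":-0.197,"dz":0.129,"roll":-0.925,"hand":0.045}
    - {"dx":0.558,"dy":-0.197,"dz":0.129,"roll":-0.925,"hand":0.045}
    - {"dx":0.558,"dy":-0.197,"dz":0.129,"roll":-0.925,"hand":0.045}
    - {"dx":0.558,"dy":-0.197,"dz":0.129,"roll":-0.925,"hand":0.045}
    - {"dx":0.558,"dy":-0.197,"dz":0.129,"roll":-0.925,"hand":0.045}
  force: 25

```text
time: 1.77
ee_pos: [0.6507, -0.1114, 0.2776]
tcp_rot: [179.9, -0.0, 75.6]
wrist_force: [0.3, -0.4, 0.0]
opening: 0.0447
```

Run:
```python
from h import *
from workcell import bot
go(bot,.651,-.1105,.038,75.7); o=bot.get_obs(); print(o["ee_pos"],o["tcp_rot"],o["opening"],o["wrist_force"])
g=o["ee_pos"]
L=[]
for n in("wrist","side"):
    c=bot.camera(n); L.append(c["frame"][:,:,::-1]); P,C=cloud(c)
    m=(np.hypot(P[:,0]-g[0],P[:,1]-g[1])<.07)&(P[:,2]>.06)&(P[:,2]<.3)
    print(n,m.sum(),"lowest finger pts",np.sort(P[m][:,2])[:8].round(4))
    m=(np.hypot(P[:,0]-.651,P[:,1]+.1105)<.025)&(P[:,2]>.034)&(P[:,2]<.05); print(np.median(P[m],0), m.sum())
    v=proj(c,np.array([[.651,-.1105,.044],[.651,-.1105,0]])); print(v)
cv2.imwrite("pics/w1.png",np.vstack([cv2.resize(L[0],(400,300)),cv2.resize(L[1],(400,300))]))
```

```text
t 1.77 q1,q6 [-9.7 94.7] dx 0.0009 dy 0.0000 dz 0.0846 roll -0.001
[ 0.65074721 -0.11137171  0.27762495] [ 1.79863674e+02 -2.42644005e-03  7.56261105e+01] 0.04466934039023664 [ 0.34993651 -0.40643046  0.04853754]
wrist 38855 lowest finger pts [0.1075 0.1076 0.1079 0.108  0.108  0.108  0.108  0.108 ]
[ 0.6501987  -0.10854983  0.04420102] 440
[[277.31764841 226.73627826]
 [277.38602918 205.45161973]]
side 2498 lowest finger pts [0.1068 0.1071 0.1074 0.1078 0.1079 0.1086 0.1094 0.1095]
[ 0.65003887 -0.11540216  0.03981458] 31
[[353.83778356 233.79409793]
 [352.56140561 248.1207481 ]]
```

View pics/w1.png

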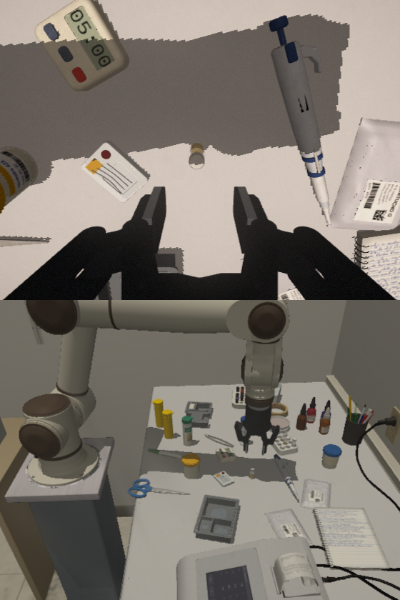

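Wrist view: the vial's cap is midway between the fingers at (197,150), with nothing else near the pads. The fingertips measure 170 mm ahead at 45 mm opening. Descending and gripping.

Emit:
drive_tool:
  plan:
    - {"dz":0.03,"dx":0.001,"hand":0.045}
    - {"dz":0.06,"dx":0.001,"hand":0.045}
    - {"dz":0.075,"dx":0.001,"hand":0.045}
    - {"dz":0.085,"dx":0.001,"hand":0.045}
    - {"dz":0.085,"dx":0.001,"hand":0.045}
    - {"dz":0.085,"dx":0.001,"hand":0.008}
    - {"dz":0.085,"dx":0.001,"hand":0.008}
    - {"dz":0.085,"dx":0.001,"hand":0.008}
    - {"dz":0.085,"dx":0.001,"hand":0.008}
    - {"dz":0.085,"dx":0.001,"hand":0.008}
    - {"dz":0.085,"dx":0.001,"hand":0.008}
    - {"dz":0.085,"dx":0.001,"hand":0.008}
    - {"dz":0.085,"dx":0.001,"hand":0.008}
    - {"dz":0.07,"dx":0.001,"hand":0.008}
    - {"dz":0.04,"dx":0.001,"hand":0.008}
    - {"dz":0.01,"dx":0.001,"hand":0.008}
    - {"dz":0,"dx":0.001,"hand":0.008}
    - {"dz":0,"dx":0.001,"hand":0.008}

```text
invalid input at $.plan[0]: expected keys dx, dy, dz, roll, hand
```

Run:
```python
from h import *
from workcell import bot
p=tw("tc",-.028,-.04); go(bot,p[0],p[1],.12,75.7); o=bot.get_obs();g=o["ee_pos"]; print(g,o["opening"])
for n in("side","scene"):
    P,C=cloud(bot.camera(n))
    m=(np.hypot(P[:,0]-g[0],P[:,1]-g[1])<.02)&(P[:,2]>.04)&(P[:,2]<.3); Q=P[m]; print(n,Q[np.argsort(Q[:,2])][:6].round(4))
```

```text
t 1.87 q1,q6 [-9.7 94.7] dx -0.2527 dy -0.1052 dz 0.0025 roll -0.002
[ 0.65073192 -0.11142322  0.27752409] 0.045262946069097636
side [[ 0.6489 -0.1137  0.04  ]
 [ 0.646  -0.1172  0.0401]
 [ 0.6553 -0.1177  0.0401]
 [ 0.6545 -0.1068  0.0402]
 [ 0.6563 -0.1107  0.0403]
 [ 0.6483 -0.1176  0.0403]]
scene [[ 0.6523 -0.1034  0.0402]
 [ 0.6422 -0.1059  0.0405]
 [ 0.6438 -0.1042  0.0409]
 [ 0.6456 -0.1066  0.0414]
 [ 0.6436 -0.1079  0.0414]
 [ 0.6536 -0.1171  0.042 ]]
```

All keys are needed in each row.

Emit:
drive_tool:
  plan:
    - {"dz":0.03,"dx":0.001,"dy":0,"roll":0,"hand":0.045}
    - {"dz":0.06,"dx":0.001,"dy":0,"roll":0,"hand":0.045}
    - {"dz":0.075,"dx":0.001,"dy":0,"roll":0,"hand":0.045}
    - {"dz":0.085,"dx":0.001,"dy":0,"roll":0,"hand":0.045}
    - {"dz":0.085,"dx":0.001,"dy":0,"roll":0,"hand":0.045}
    - {"dz":0.085,"dx":0.001,"dy":0,"roll":0,"hand":0.008}
    - {"dz":0.085,"dx":0.001,"dy":0,"roll":0,"hand":0.008}
    - {"dz":0.085,"dx":0.001,"dy":0,"roll":0,"hand":0.008}
    - {"dz":0.085,"dx":0.001,"dy":0,"roll":0,"hand":0.008}
    - {"dz":0.085,"dx":0.001,"dy":0,"roll":0,"hand":0.008}
    - {"dz":0.085,"dx":0.001,"dy":0,"roll":0,"hand":0.008}
    - {"dz":0.085,"dx":0.001,"dy":0,"roll":0,"hand":0.008}
    - {"dz":0.085,"dx":0.001,"dy":0,"roll":0,"hand":0.008}
    - {"dz":0.07,"dx":0.001,"dy":0,"roll":0,"hand":0.008}
    - {"dz":0.04,"dx":0.001,"dy":0,"roll":0,"hand":0.008}
    - {"dz":0.01,"dx":0.001,"dy":0,"roll":0,"hand":0.008}
    - {"dz":0,"dx":0.001,"dy":0,"roll":0,"hand":0.008}
    - {"dz":0,"dx":0.001,"dy":0,"roll":0,"hand":0.008}

```text
time: 3.47
ee_pos: [0.6519, -0.1097, 0.2801]
tcp_rot: [179.6, -0.0, 75.7]
wrist_force: [0.3, 0.3, 0.1]
opening: 0.0146
```

Run:
```python
from h import *
from workcell import bot
p=tw("tc",-.028,-.04); go(bot,p[0],p[1],.12,75.7); o=bot.get_obs();g=o["ee_pos"]; print(g,o["opening"])
for n in("side","scene"):
    P,C=cloud(bot.camera(n))
    m=(np.hypot(P[:,0]-g[0],P[:,1]-g[1])<.02)&(P[:,2]>.02)&(P[:,2]<.3); Q=P[m]; print(n,Q[np.argsort(Q[:,2])][:4].round(4))
```

```text
t 3.47 q1,q6 [-9.6 94.8] dx -0.2545 dy -0.1063 dz 0.0051 roll -0.000
[ 0.65190565 -0.10969161  0.28005061] 0.014612519061003186
side [[ 0.6481 -0.1139  0.0845]
 [ 0.6519 -0.1186  0.0851]
 [ 0.6498 -0.1168  0.0867]
 [ 0.6565 -0.1173  0.0868]]
scene [[ 0.648  -0.1054  0.0856]
 [ 0.6454 -0.1096  0.0869]
 [ 0.6544 -0.1024  0.0876]
 [ 0.6481 -0.1095  0.0887]]
```

Emit:
drive_tool:
  plan:
    - {"dx":-0.03,"dy":-0.013,"dz":0,"roll":0,"hand":0.008}
    - {"dx":-0.254,"dy":-0.106,"dz":0,"roll":0,"hand":0.008}
    - {"dx":-0.254,"dy":-0.106,"dz":0,"roll":0,"hand":0.008}
    - {"dx":-0.254,"dy":-0.106,"dz":0,"roll":0,"hand":0.008}
    - {"dx":-0.254,"dy":-0.106,"dz":0,"roll":0,"hand":0.008}
    - {"dx":-0.254,"dy":-0.106,"dz":0,"roll":0,"hand":0.008}
    - {"dx":-0.254,"dy":-0.106,"dz":0,"roll":0,"hand":0.008}
    - {"dx":-0.254,"dy":-0.106,"dz":0,"roll":0,"hand":0.008}
    - {"dx":-0.254,"dy":-0.106,"dz":0,"roll":0,"hand":0.008}
    - {"dx":-0.254,"dy":-0.106,"dz":0,"roll":0,"hand":0.008}
    - {"dx":-0.254,"dy":-0.106,"dz":0,"roll":0,"hand":0.008}
    - {"dx":-0.254,"dy":-0.106,"dz":0.02,"roll":0,"hand":0.008}
    - {"dx":-0.254,"dy":-0.106,"dz":0.04,"roll":0,"hand":0.008}
    - {"dx":-0.254,"dy":-0.106,"dz":0.055,"roll":0,"hand":0.008}
    - {"dx":-0.254,"dy":-0.106,"dz":0.06,"roll":0,"hand":0.008}
    - {"dx":-0.254,"dy":-0.106,"dz":0.06,"roll":0,"hand":0.008}

```text
time: 4.9
ee_pos: [0.4859, -0.3283, 0.214]
tcp_rot: [-179.8, -0.1, 75.8]
wrist_force: [0.0, -1.0, 0.2]
opening: 0.0147
```

Run:
```python
from h import *
from workcell import bot
p=tw("tc",-.028,-.04); go(bot,p[0],p[1],.053,75.7); o=bot.get_obs();g=o["ee_pos"]; print(g,o["opening"],o["wrist_force"])
L=[]
for n,w in(("side",60),("scene",60)):
    c=bot.camera(n); u,v=proj(c,[p[0],p[1],.04])[0].astype(int); L.append(cv2.resize(c["frame"][v-w:v+w,u-w:u+w,::-1],(390,390),interpolation=3))
cv2.imwrite("pics/v1.png",np.hstack(L))
```

```text
t 4.9 q1,q6 [-34.   70.2] dx -0.0017 dy 0.0005 dz 0.0060 roll 0.001
[ 0.48590106 -0.32827451  0.21395841] 0.014745379040851382 [ 0.01921134 -0.97897427  0.20227184]
```

View pics/v1.png

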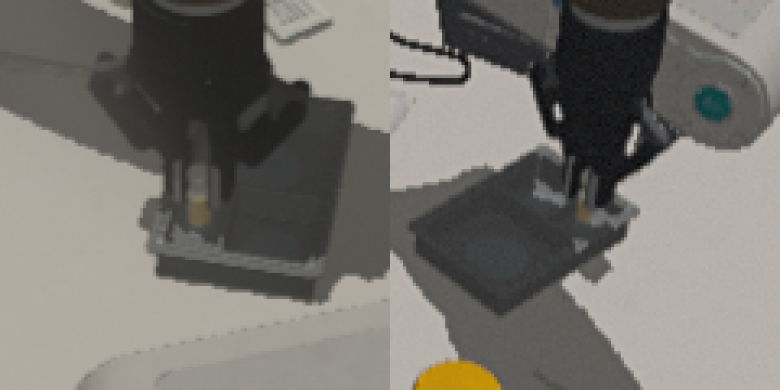

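Both views show the amber vial upright over the vial bay, at side (198,210) and scene (583,210). Lowering and releasing.

Emit:
drive_tool:
  plan:
    - {"dx":0,"dy":0,"dz":0.003,"roll":0,"hand":0.008}
    - {"dx":0,"dy":0,"dz":0.006,"roll":0,"hand":0.008}
    - {"dx":0,"dy":0,"dz":0.006,"roll":0,"hand":0.008}
    - {"dx":0,"dy":0,"dz":0.006,"roll":0,"hand":0.008}
    - {"dx":0,"dy":0,"dz":0.006,"roll":0,"hand":0.02}
    - {"dx":0,"dy":0,"dz":0.006,"roll":0,"hand":0.03}
    - {"dx":0,"dy":0,"dz":0.006,"roll":0,"hand":0.036}
    - {"dx":0,"dy":0,"dz":0.006,"roll":0,"hand":0.036}
    - {"dx":0,"dy":0,"dz":0.006,"roll":0,"hand":0.036}
    - {"dx":0,"dy":0,"dz":-0.02,"roll":0,"hand":0.036}
    - {"dx":0,"dy":0,"dz":-0.05,"roll":0,"hand":0.036}
    - {"dx":0,"dy":0,"dz":-0.09,"roll":0,"hand":0.036}
    - {"dx":0,"dy":0,"dz":-0.12,"roll":0,"hand":0.085}
    - {"dx":0,"dy":0,"dz":-0.12,"roll":0,"hand":0.085}
    - {"dx":0,"dy":0,"dz":-0.12,"roll":0,"hand":0.085}
    - {"dx":0,"dy":0,"dz":-0.12,"roll":0,"hand":0.085}

```text
time: 6.33
ee_pos: [0.4856, -0.3295, 0.3352]
tcp_rot: [-180.0, -0.0, 75.7]
wrist_force: [0.3, 0.4, -0.1]
opening: 0.0821
```

Run:
```python
from h import *
from workcell import bot
go(bot,.450,-.082,.16,75.7)
for n in("side","scene"):
    P,C=cloud(bot.camera(n)); p=tw("tc",-.028,-.04)
    m=(np.hypot(P[:,0]-p[0],P[:,1]-p[1])<.025)&(P[:,2]>.035)&(P[:,2]<.08); Q=P[m]; print(n,m.sum(),np.median(Q,0),Q[:,2].max(),p)
```

```text
t 6.33 q1,q6 [-34.2  70.2] dx 0.2310 dy -0.0957 dz 0.0202 roll -0.000
side 91 [ 0.48621572 -0.33672219  0.05113244] 0.06002627148471028 [ 0.4859876  -0.33004466  0.        ]
scene 61 [ 0.48472402 -0.32552537  0.05163001] 0.061691862957567956 [ 0.4859876  -0.33004466  0.        ]
```

Emit:
drive_tool:
  plan:
    - {"dx":0.231,"dy":-0.096,"dz":0,"roll":0,"hand":0.085}
    - {"dx":0.231,"dy":-0.096,"dz":0,"roll":0,"hand":0.085}
    - {"dx":0.231,"dy":-0.096,"dz":0,"roll":0,"hand":0.085}
    - {"dx":0.231,"dy":-0.096,"dz":0,"roll":0,"hand":0.085}
    - {"dx":0.231,"dy":-0.096,"dz":0,"roll":0,"hand":0.085}
    - {"dx":0.231,"dy":-0.096,"dz":0,"roll":0,"hand":0.085}
    - {"dx":0.231,"dy":-0.096,"dz":0.02,"roll":0,"hand":0.085}
    - {"dx":0.231,"dy":-0.096,"dz":0.04,"roll":0,"hand":0.085}
    - {"dx":0.231,"dy":-0.096,"dz":0.05,"roll":0,"hand":0.085}
    - {"dx":0.231,"dy":-0.096,"dz":0.05,"roll":0,"hand":0.085}
    - {"dx":0.231,"dy":-0.096,"dz":0.05,"roll":0,"hand":0.085}

```text
time: 7.35
ee_pos: [0.4496, -0.0822, 0.2851]
tcp_rot: [-179.9, 0.0, 75.6]
wrist_force: [0.3, 0.3, -0.3]
opening: 0.085
```

Run:
```python
from h import *
from workcell import bot
go(bot,.450,-.082,.055,75.7)
c=bot.camera("wrist"); P,C=cloud(c); C=C.astype(int)
m=(np.hypot(P[:,0]-.45,P[:,1]+.082)<.045)&(P[:,2]>.06)&(P[:,2]<.075)&(C[:,0]-C[:,2]>50); Q=P[m]; print(m.sum(),Q.mean(0),Q.min(0),Q.max(0))
from scipy.optimize import least_squares
cv2.imwrite("pics/c1.png",c["frame"][:,:,::-1])
print(cv2.minEnclosingCircle((Q[:,:2]*1000).astype(np.float32)))
```

```text
t 7.35 q1,q6 [-10.4  94. ] dx 0.0003 dy 0.0004 dz 0.0751 roll -0.001
7118 [ 0.44969754 -0.07875663  0.06959356] [ 0.41812726 -0.11192916  0.06001805] [ 0.47944386 -0.05110747  0.07246751]
((449.06573486328125, -81.71405792236328), 30.96847915649414)
```

View pics/c1.png

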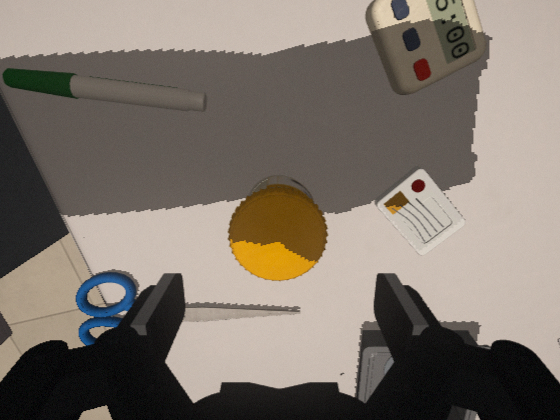

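Wrist view: the yellow lid at (278,233) is centred between the fingers, and the fit gives (0.449,-0.082). The left finger ends up near the scissors blade but well above it. Gripping.

Emit:
drive_tool:
  plan:
    - {"dx":0,"dy":0,"dz":0.03,"roll":0,"hand":0.085}
    - {"dx":0,"dy":0,"dz":0.055,"roll":0,"hand":0.085}
    - {"dx":0,"dy":0,"dz":0.07,"roll":0,"hand":0.085}
    - {"dx":0,"dy":0,"dz":0.075,"roll":0,"hand":0.085}
    - {"dx":0,"dy":0,"dz":0.075,"roll":0,"hand":0.085}
    - {"dx":0,"dy":0,"dz":0.075,"roll":0,"hand":0.05}
    - {"dx":0,"dy":0,"dz":0.075,"roll":0,"hand":0.05}
    - {"dx":0,"dy":0,"dz":0.075,"roll":0,"hand":0.05}
    - {"dx":0,"dy":0,"dz":0.075,"roll":0,"hand":0.05}
    - {"dx":0,"dy":0,"dz":0.075,"roll":0,"hand":0.05}
    - {"dx":0,"dy":0,"dz":0.075,"roll":0,"hand":0.05}
    - {"dx":0,"dy":0,"dz":0.06,"roll":0,"hand":0.05}
    - {"dx":0,"dy":0,"dz":0.03,"roll":0,"hand":0.05}
    - {"dx":0,"dy":0,"dz":0,"roll":0,"hand":0.05}
    - {"dx":0,"dy":0,"dz":-0.02,"roll":0,"hand":0.05}
    - {"dx":0,"dy":0,"dz":-0.02,"roll":0,"hand":0.05}
    - {"dx":0,"dy":0,"dz":-0.02,"roll":0,"hand":0.05}
  force: 35

```text
time: 8.82
ee_pos: [0.4502, -0.082, 0.3076]
tcp_rot: [179.8, -0.0, 75.7]
wrist_force: [1.0, -0.9, -1.5]
opening: 0.0599
```

Run:
```python
from h import *
from workcell import bot
p=tw("tc",0,.028);go(bot,p[0],p[1],.0585,75.7); o=bot.get_obs(); g=o["ee_pos"];print(g,o["opening"],o["wrist_force"])
for n in("side","scene"):
    P,C=cloud(bot.camera(n))
    m=(np.hypot(P[:,0]-g[0],P[:,1]-g[1])<.035)&(P[:,2]>.02)&(P[:,2]<.3); Q=P[m]; print(n,Q[np.argsort(Q[:,2])][:6].round(4))
```

```text
t 8.82 q1,q6 [-10.3  94. ] dx -0.1635 dy 0.1240 dz 0.0941 roll -0.000
[ 0.45022186 -0.08201115  0.30758865] 0.05986801866679994 [ 0.97774462 -0.88671473 -1.45601027]
side [[ 0.4712 -0.093   0.0928]
 [ 0.4595 -0.1052  0.094 ]
 [ 0.4459 -0.1058  0.0949]
 [ 0.4414 -0.1061  0.0954]
 [ 0.4688 -0.1001  0.0954]
 [ 0.4482 -0.1068  0.0956]]
scene [[ 0.4326 -0.0659  0.0944]
 [ 0.4351 -0.0618  0.0965]
 [ 0.4367 -0.0604  0.0967]
 [ 0.4665 -0.0641  0.0967]
 [ 0.4516 -0.0565  0.0971]
 [ 0.4278 -0.0696  0.0972]]
```

Emit:
drive_tool:
  plan:
    - {"dx":-0.02,"dy":0.015,"dz":0,"roll":0,"hand":0.05}
    - {"dx":-0.05,"dy":0.038,"dz":0,"roll":0,"hand":0.05}
    - {"dx":-0.08,"dy":0.061,"dz":0,"roll":0,"hand":0.05}
    - {"dx":-0.11,"dy":0.083,"dz":0,"roll":0,"hand":0.05}
    - {"dx":-0.14,"dy":0.106,"dz":0,"roll":0,"hand":0.05}
    - {"dx":-0.163,"dy":0.124,"dz":0,"roll":0,"hand":0.05}
    - {"dx":-0.163,"dy":0.124,"dz":0,"roll":0,"hand":0.05}
    - {"dx":-0.163,"dy":0.124,"dz":0,"roll":0,"hand":0.05}
    - {"dx":-0.163,"dy":0.124,"dz":0.02,"roll":0,"hand":0.05}
    - {"dx":-0.163,"dy":0.124,"dz":0.045,"roll":0,"hand":0.05}
    - {"dx":-0.163,"dy":0.124,"dz":0.07,"roll":0,"hand":0.05}
    - {"dx":-0.163,"dy":0.124,"dz":0.085,"roll":0,"hand":0.05}
    - {"dx":-0.163,"dy":0.124,"dz":0.088,"roll":0,"hand":0.05}
    - {"dx":-0.163,"dy":0.124,"dz":0.091,"roll":0,"hand":0.05}
    - {"dx":-0.163,"dy":0.124,"dz":0.091,"roll":0,"hand":0.05}
    - {"dx":-0.163,"dy":0.124,"dz":0.091,"roll":0,"hand":0.05}

```text
time: 10.25
ee_pos: [0.5292, -0.2695, 0.215]
tcp_rot: [-180.0, -0.0, 75.7]
wrist_force: [-1.0, 0.7, 2.7]
opening: 0.0592
```

Run:
```python
from h import *
from workcell import bot
p=tw("tc",0,.028);go(bot,p[0],p[1],.0585,75.7); o=bot.get_obs(); g=o["ee_pos"];print(g,o["opening"],o["wrist_force"])
```

```text
t 10.25 q1,q6 [-27.   77.3] dx -0.0013 dy 0.0011 dz 0.0015 roll 0.000
[ 0.52918324 -0.26951989  0.21498977] 0.05923775181775696 [-0.96390613  0.74646676  2.69779703]
```

Emit:
drive_tool:
  plan:
    - {"dx":0,"dy":0,"dz":0,"roll":0,"hand":0.05}
    - {"dx":0,"dy":0,"dz":0,"roll":0,"hand":0.066}
    - {"dx":0,"dy":0,"dz":0,"roll":0,"hand":0.075}
    - {"dx":0,"dy":0,"dz":0,"roll":0,"hand":0.085}
    - {"dx":0,"dy":0,"dz":0,"roll":0,"hand":0.085}
    - {"dx":0,"dy":0,"dz":0,"roll":0,"hand":0.085}
    - {"dx":0,"dy":0,"dz":-0.02,"roll":0,"hand":0.085}
    - {"dx":0,"dy":0,"dz":-0.05,"roll":0,"hand":0.085}
    - {"dx":0,"dy":0,"dz":-0.09,"roll":0,"hand":0.085}
    - {"dx":0,"dy":0,"dz":-0.13,"roll":0,"hand":0.085}
    - {"dx":0,"dy":0,"dz":-0.16,"roll":0,"hand":0.06}
    - {"dx":0,"dy":0,"dz":-0.16,"roll":0,"hand":0.06}
    - {"dx":0,"dy":0,"dz":-0.16,"roll":0,"hand":0.06}
    - {"dx":0,"dy":0,"dz":-0.16,"roll":0,"hand":0.06}

```text
time: 11.42
ee_pos: [0.5296, -0.2706, 0.374]
tcp_rot: [-180.0, -0.0, 75.7]
wrist_force: [0.5, -0.1, -0.5]
opening: 0.06
```

Run:
```python
from h import *
from workcell import bot
go(bot,.6495,.0865,.185,75.7); p=tw("tc",0,.028)
for n in("side","scene"):
    P,C=cloud(bot.camera(n))
    m=(np.hypot(P[:,0]-p[0],P[:,1]-p[1])<.045)&(P[:,2]>.06)&(P[:,2]<.09); Q=P[m]; print(n,m.sum(),cv2.minEnclosingCircle((Q[:,:2]*1000).astype(np.float32)),np.median(Q[:,2]),np.ptp(Q[:,2]),p)
```

```text
t 11.42 q1,q6 [-27.1  77.3] dx 0.3756 dy 0.0278 dz 0.0340 roll -0.001
side 552 ((529.3348388671875, -272.8594665527344), 31.39199447631836) 0.06951986409896635 0.014828839035051826 [ 0.52991597 -0.27106756  0.        ]
scene 391 ((528.4707641601562, -267.251953125), 31.686281204223633) 0.07207699548672193 0.017247752459596866 [ 0.52991597 -0.27106756  0.        ]
```

Emit:
drive_tool:
  plan:
    - {"dx":0.376,"dy":0.028,"dz":0,"roll":0,"hand":0.065}
    - {"dx":0.376,"dy":0.028,"dz":0,"roll":0,"hand":0.065}
    - {"dx":0.376,"dy":0.028,"dz":0,"roll":0,"hand":0.065}
    - {"dx":0.376,"dy":0.028,"dz":0,"roll":0,"hand":0.065}
    - {"dx":0.376,"dy":0.028,"dz":0,"roll":0,"hand":0.065}
    - {"dx":0.376,"dy":0.028,"dz":0,"roll":0,"hand":0.065}
    - {"dx":0.376,"dy":0.028,"dz":0,"roll":0,"hand":0.065}
    - {"dx":0.376,"dy":0.028,"dz":0,"roll":0,"hand":0.065}
    - {"dx":0.376,"dy":0.028,"dz":0,"roll":0,"hand":0.065}
    - {"dx":0.376,"dy":0.028,"dz":0,"roll":0,"hand":0.065}
    - {"dx":0.376,"dy":0.028,"dz":0.01,"roll":0,"hand":0.065}
    - {"dx":0.376,"dy":0.028,"dz":0.025,"roll":0,"hand":0.065}
    - {"dx":0.376,"dy":0.028,"dz":0.034,"roll":0,"hand":0.065}
    - {"dx":0.376,"dy":0.028,"dz":0.034,"roll":0,"hand":0.065}
    - {"dx":0.376,"dy":0.028,"dz":0.034,"roll":0,"hand":0.065}

```text
time: 12.77
ee_pos: [0.6494, 0.0858, 0.3397]
tcp_rot: [-179.9, 0.0, 75.6]
wrist_force: [-0.2, -0.6, 0.1]
opening: 0.0651
```

Run:
```python
from h import *
from workcell import bot
c=bot.camera("wrist"); P,C=cloud(c); C=C.astype(int)
m=(np.hypot(P[:,0]-.6495,P[:,1]-.0865)<.03)&(P[:,2]>.105)&(P[:,2]<.12); Q=P[m]; r=cv2.minEnclosingCircle((Q[:,:2]*1000).astype(np.float32)); print(m.sum(),r)
go(bot,.6495,.0865,.100,75.7)
```

```text
2024 ((647.902587890625, 87.23938751220703), 17.07377052307129)
t 12.82 q1,q6 [  7.5 111.9] dx 0.0006 dy -0.0002 dz 0.0857 roll -0.002
```

Emit:
drive_tool:
  plan:
    - {"dx":0,"dy":-0.001,"dz":0.03,"roll":0,"hand":0.065}
    - {"dx":0,"dy":-0.001,"dz":0.06,"roll":0,"hand":0.065}
    - {"dx":0,"dy":-0.001,"dz":0.08,"roll":0,"hand":0.065}
    - {"dx":0,"dy":-0.001,"dz":0.086,"roll":0,"hand":0.065}
    - {"dx":0,"dy":-0.001,"dz":0.086,"roll":0,"hand":0.065}
    - {"dx":0,"dy":-0.001,"dz":0.086,"roll":0,"hand":0.025}
    - {"dx":0,"dy":-0.001,"dz":0.086,"roll":0,"hand":0.025}
    - {"dx":0,"dy":-0.001,"dz":0.086,"roll":0,"hand":0.025}
    - {"dx":0,"dy":-0.001,"dz":0.086,"roll":0,"hand":0.025}
    - {"dx":0,"dy":-0.001,"dz":0.086,"roll":0,"hand":0.025}
    - {"dx":0,"dy":-0.001,"dz":0.086,"roll":0,"hand":0.025}
    - {"dx":0,"dy":-0.001,"dz":0.086,"roll":0,"hand":0.025}
    - {"dx":0,"dy":-0.001,"dz":0.07,"roll":0,"hand":0.025}
    - {"dx":0,"dy":-0.001,"dz":0.04,"roll":0,"hand":0.025}
    - {"dx":0,"dy":-0.001,"dz":0,"roll":0,"hand":0.025}
    - {"dx":0,"dy":-0.001,"dz":-0.04,"roll":0,"hand":0.025}
    - {"dx":0,"dy":-0.001,"dz":-0.04,"roll":0,"hand":0.025}
    - {"dx":0,"dy":-0.001,"dz":-0.04,"roll":0,"hand":0.025}
  force: 30

```text
time: 14.32
ee_pos: [0.649, 0.0872, 0.3848]
tcp_rot: [179.7, -0.1, 75.7]
wrist_force: [0.8, -0.9, -0.8]
opening: 0.0329
```

Run:
```python
from h import *
from workcell import bot
p=tw("tc",.018,-.04);go(bot,p[0],p[1],.104,75.7); o=bot.get_obs(); g=o["ee_pos"];print(g,o["opening"],o["wrist_force"])
for n in("side","scene"):
    P,C=cloud(bot.camera(n))
    m=(np.hypot(P[:,0]-g[0],P[:,1]-g[1])<.03)&(P[:,2]>.02)&(P[:,2]<.3); Q=P[m]; Q=Q[np.argsort(Q[:,2])]; print(n,Q[:4].round(4),np.median(Q[Q[:,2]<.15],0),np.median(Q[(Q[:,2]>.19)&(Q[:,2]<.21)],0))
```

```text
t 14.32 q1,q6 [  7.6 112. ] dx -0.4445 dy -0.0088 dz 0.1258 roll -0.000
[0.64900723 0.08715131 0.38481913] 0.032938400468477305 [ 0.78815156 -0.87084098 -0.79032614]
side [[0.6382 0.0809 0.1256]
 [0.6425 0.0754 0.1259]
 [0.65   0.0748 0.126 ]
 [0.6604 0.0771 0.1272]] [0.64683864 0.07459126 0.13688545] [0.64813186 0.07298785 0.19962042]
scene [[0.6416 0.0978 0.1249]
 [0.6353 0.0922 0.1269]
 [0.6416 0.1003 0.1271]
 [0.6433 0.0984 0.1274]] [0.63770038 0.09704689 0.13801534] [0.6404647  0.09855886 0.19742971]
```

Emit:
drive_tool:
  plan:
    - {"dx":-0.02,"dy":0,"dz":0,"roll":0,"hand":0.025}
    - {"dx":-0.05,"dy":-0.002,"dz":0,"roll":0,"hand":0.025}
    - {"dx":-0.085,"dy":-0.003,"dz":0,"roll":0,"hand":0.025}
    - {"dx":-0.12,"dy":-0.004,"dz":0,"roll":0,"hand":0.025}
    - {"dx":-0.16,"dy":-0.005,"dz":0,"roll":0,"hand":0.025}
    - {"dx":-0.2,"dy":-0.006,"dz":0,"roll":0,"hand":0.025}
    - {"dx":-0.24,"dy":-0.007,"dz":0,"roll":0,"hand":0.025}
    - {"dx":-0.28,"dy":-0.008,"dz":0,"roll":0,"hand":0.025}
    - {"dx":-0.32,"dy":-0.009,"dz":0,"roll":0,"hand":0.025}
    - {"dx":-0.36,"dy":-0.009,"dz":0,"roll":0,"hand":0.025}
    - {"dx":-0.395,"dy":-0.009,"dz":0,"roll":0,"hand":0.025}
    - {"dx":-0.425,"dy":-0.009,"dz":0,"roll":0,"hand":0.025}
    - {"dx":-0.444,"dy":-0.009,"dz":0,"roll":0,"hand":0.025}
    - {"dx":-0.444,"dy":-0.009,"dz":0,"roll":0,"hand":0.025}
    - {"dx":-0.444,"dy":-0.009,"dz":0.015,"roll":0,"hand":0.025}
    - {"dx":-0.444,"dy":-0.009,"dz":0.04,"roll":0,"hand":0.025}
    - {"dx":-0.444,"dy":-0.009,"dz":0.065,"roll":0,"hand":0.025}
    - {"dx":-0.444,"dy":-0.009,"dz":0.08,"roll":0,"hand":0.025}
    - {"dx":-0.444,"dy":-0.009,"dz":0.08,"roll":0,"hand":0.025}
    - {"dx":-0.444,"dy":-0.009,"dz":0.08,"roll":0,"hand":0.025}

```text
time: 16.08
ee_pos: [0.5301, -0.3401, 0.2995]
tcp_rot: [-179.8, -0.1, 75.7]
wrist_force: [-0.0, 0.1, 1.0]
opening: 0.0323
```

Run:
```python
from h import *
from workcell import bot
p=tw("tc",.018,-.04);go(bot,p[0],p[1],.103,75.7); o=bot.get_obs(); g=o["ee_pos"];print(g,p,o["opening"],o["wrist_force"])
L=[]
for n,w in(("side",60),("scene",60)):
    c=bot.camera(n); u,v=proj(c,[p[0],p[1],.05])[0].astype(int); L.append(cv2.resize(c["frame"][v-w:v+w,u-w:u+w,::-1],(390,390),interpolation=3))
cv2.imwrite("pics/t1.png",np.hstack(L))
```

```text
t 16.08 q1,q6 [-32.7  71.6] dx -0.0012 dy 0.0008 dz 0.0415 roll 0.000
[ 0.53010696 -0.34005024  0.29946495] [ 0.53056232 -0.34140661  0.        ] 0.032342349064197314 [-0.03213077  0.11489116  1.03032023]
```

View pics/t1.png

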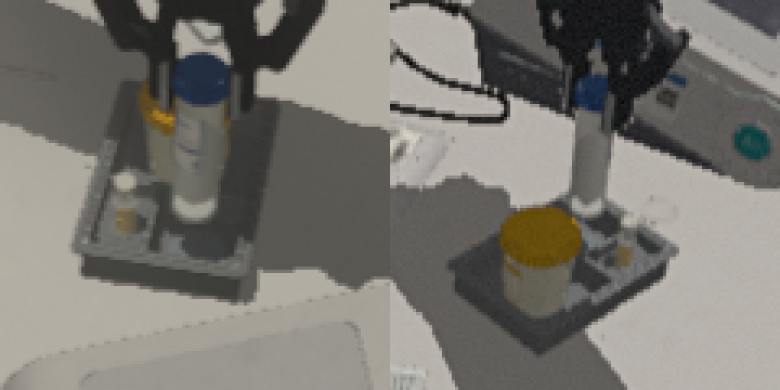

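The vial stands upright in its bay and the cup in the big bay. The tube hangs over its square bay at side (195,205). Lowering and releasing.

Emit:
drive_tool:
  plan:
    - {"dx":0,"dy":0.001,"dz":0.015,"roll":0,"hand":0.025}
    - {"dx":0,"dy":0.001,"dz":0.03,"roll":0,"hand":0.025}
    - {"dx":0,"dy":0.001,"dz":0.038,"roll":0,"hand":0.025}
    - {"dx":0,"dy":0.001,"dz":0.041,"roll":0,"hand":0.025}
    - {"dx":0,"dy":0.001,"dz":0.041,"roll":0,"hand":0.025}
    - {"dx":0,"dy":0.001,"dz":0.041,"roll":0,"hand":0.025}
    - {"dx":0,"dy":0.001,"dz":0.041,"roll":0,"hand":0.038}
    - {"dx":0,"dy":0.001,"dz":0.041,"roll":0,"hand":0.048}
    - {"dx":0,"dy":0.001,"dz":0.041,"roll":0,"hand":0.055}
    - {"dx":0,"dy":0.001,"dz":0.041,"roll":0,"hand":0.055}
    - {"dx":0,"dy":0.001,"dz":0.041,"roll":0,"hand":0.055}
    - {"dx":0,"dy":0.001,"dz":0.02,"roll":0,"hand":0.055}
    - {"dx":0,"dy":0.001,"dz":-0.02,"roll":0,"hand":0.055}
    - {"dx":0,"dy":0.001,"dz":-0.06,"roll":0,"hand":0.055}
    - {"dx":0,"dy":0.001,"dz":-0.08,"roll":0,"hand":0.06}
    - {"dx":0,"dy":0.001,"dz":-0.08,"roll":0,"hand":0.06}
    - {"dx":0,"dy":0.001,"dz":-0.08,"roll":0,"hand":0.06}

```text
time: 17.6
ee_pos: [0.5314, -0.3412, 0.3822]
tcp_rot: [179.8, 0.1, 75.7]
wrist_force: [0.2, -0.2, -0.4]
opening: 0.0599
```

Run:
```python
from h import *
from workcell import bot
go(bot,.4395,.097,.225,45); p=tw("tc",.018,-.04)
for n in("side","scene"):
    P,C=cloud(bot.camera(n))
    m=(np.hypot(P[:,0]-p[0],P[:,1]-p[1])<.03)&(P[:,2]>.1)&(P[:,2]<.13); Q=P[m]; print(n,m.sum(),cv2.minEnclosingCircle((Q[:,:2]*1000).astype(np.float32)),np.median(Q[:,2]),p)
```

```text
t 17.6 q1,q6 [-32.7  71.6] dx 0.4019 dy -0.1974 dz 0.0022 roll 0.535
side 240 ((531.8832397460938, -343.9674072265625), 17.669044494628906) 0.11355553837287918 [ 0.53056232 -0.34140661  0.        ]
scene 148 ((530.4796752929688, -339.0721130371094), 17.35563850402832) 0.11509701892711738 [ 0.53056232 -0.34140661  0.        ]
```

Emit:
drive_tool:
  plan:
    - {"dx":0.402,"dy":-0.197,"dz":0,"roll":0.535,"hand":0.065}
    - {"dx":0.402,"dy":-0.197,"dz":0,"roll":0.535,"hand":0.065}
    - {"dx":0.402,"dy":-0.197,"dz":0,"roll":0.535,"hand":0.065}
    - {"dx":0.402,"dy":-0.197,"dz":0,"roll":0.535,"hand":0.065}
    - {"dx":0.402,"dy":-0.197,"dz":0,"roll":0.535,"hand":0.065}
    - {"dx":0.402,"dy":-0.197,"dz":0,"roll":0.535,"hand":0.065}
    - {"dx":0.402,"dy":-0.197,"dz":0,"roll":0.535,"hand":0.065}
    - {"dx":0.402,"dy":-0.197,"dz":0,"roll":0.535,"hand":0.065}
    - {"dx":0.402,"dy":-0.197,"dz":0,"roll":0.535,"hand":0.065}
    - {"dx":0.402,"dy":-0.197,"dz":0,"roll":0.535,"hand":0.065}
    - {"dx":0.402,"dy":-0.197,"dz":0,"roll":0.535,"hand":0.065}
    - {"dx":0.402,"dy":-0.197,"dz":0,"roll":0.535,"hand":0.065}
    - {"dx":0.402,"dy":-0.197,"dz":0.02,"roll":0.535,"hand":0.065}
    - {"dx":0.402,"dy":-0.197,"dz":0.04,"roll":0.535,"hand":0.065}
    - {"dx":0.402,"dy":-0.197,"dz":0.04,"roll":0.535,"hand":0.065}
    - {"dx":0.402,"dy":-0.197,"dz":0.04,"roll":0.535,"hand":0.065}

```text
time: 19.03
ee_pos: [0.4394, 0.0968, 0.3393]
tcp_rot: [-179.9, 0.2, 45.0]
wrist_force: [-0.3, -0.4, -0.1]
opening: 0.0651
```

Run:
```python
from h import *
from workcell import bot
c=bot.camera("wrist"); P,C=cloud(c); cv2.imwrite("pics/k1.png",c["frame"][:,:,::-1])
m=(np.hypot(P[:,0]-.4395,P[:,1]-.097)<.035)&(P[:,2]>.107)&(P[:,2]<.125); Q=P[m]; print(m.sum(),Q.mean(0),cv2.minEnclosingCircle((Q[:,:2]*1000).astype(np.float32)))
d=Q[:,:2]-[.4395,.097];r=np.hypot(*d.T);k=r>.021;print(np.rad2deg(np.arctan2(d[k,1],d[k,0])).round()[::10])
go(bot,.4395,.097,.11,45);print(bot.get_obs()["ee_pos"])
```

```text
2513 [0.44078704 0.09891774 0.11361655] ((441.1182861328125, 98.6064682006836), 21.596582412719727)
[36. 36. 36. 35. 20. 18. 14. 18.  6.]
t 19.08 q1,q6 [ 12.4 147.4] dx 0.0000 dy -0.0003 dz 0.0755 roll -0.000
[0.43966857 0.0967716  0.3404778 ]
```

View pics/k1.png

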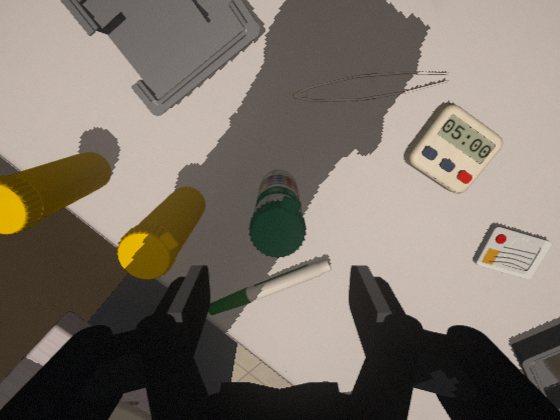

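Wrist view: the green-capped canister at (278,225) is centred between the fingers. The yellow look-alike at (150,250) is clear of the left finger. Gripping by the cap.

Emit:
drive_tool:
  plan:
    - {"dx":0,"dy":0,"dz":0.03,"roll":0,"hand":0.065}
    - {"dx":0,"dy":0,"dz":0.055,"roll":0,"hand":0.065}
    - {"dx":0,"dy":0,"dz":0.07,"roll":0,"hand":0.065}
    - {"dx":0,"dy":0,"dz":0.075,"roll":0,"hand":0.065}
    - {"dx":0,"dy":0,"dz":0.075,"roll":0,"hand":0.065}
    - {"dx":0,"dy":0,"dz":0.075,"roll":0,"hand":0.028}
    - {"dx":0,"dy":0,"dz":0.075,"roll":0,"hand":0.028}
    - {"dx":0,"dy":0,"dz":0.075,"roll":0,"hand":0.028}
    - {"dx":0,"dy":0,"dz":0.075,"roll":0,"hand":0.028}
    - {"dx":0,"dy":0,"dz":0.075,"roll":0,"hand":0.028}
    - {"dx":0,"dy":0,"dz":0.075,"roll":0,"hand":0.028}
    - {"dx":0,"dy":0,"dz":0.075,"roll":0,"hand":0.028}
    - {"dx":0,"dy":0,"dz":0.06,"roll":0,"hand":0.028}
    - {"dx":0,"dy":0,"dz":0.03,"roll":0,"hand":0.028}
    - {"dx":0,"dy":0,"dz":0,"roll":0,"hand":0.028}
    - {"dx":0,"dy":0,"dz":-0.015,"roll":0,"hand":0.028}
    - {"dx":0,"dy":0,"dz":-0.015,"roll":0,"hand":0.028}
    - {"dx":0,"dy":0,"dz":-0.015,"roll":0,"hand":0.028}
  force: 35

```text
time: 20.58
ee_pos: [0.44, 0.0972, 0.3566]
tcp_rot: [179.9, -0.1, 45.0]
wrist_force: [0.3, 0.3, -0.7]
opening: 0.0356
```

Run:
```python
from h import *
from workcell import bot
p=tw("td",.018,.044);go(bot,p[0],p[1],.114,45); o=bot.get_obs(); g=o["ee_pos"];print(g,p,o["opening"],o["wrist_force"])
for n in("side","scene"):
    P,C=cloud(bot.camera(n))
    m=(np.hypot(P[:,0]-g[0],P[:,1]-g[1])<.03)&(P[:,2]>.02)&(P[:,2]<.3); Q=P[m]; Q=Q[np.argsort(Q[:,2])]; print(n,Q[:4].round(4),np.median(Q[Q[:,2]<.12],0),np.median(Q[(Q[:,2]>.15)&(Q[:,2]<.17)],0))
# refine td with current unobstructed views
for n in("scene","wrist"):
    P,C=cloud(bot.camera(n)); m=(np.hypot(P[:,0]-.48,P[:,1]-.285)<.125)&(P[:,2]>.018)&(P[:,2]<.036); Q=P[m]; print(n,m.sum(),cv2.minAreaRect((Q[:,:2]*1000).astype(np.float32)))
```

```text
t 20.58 q1,q6 [ 12.5 147.4] dx 0.2075 dy -0.1157 dz 0.0876 roll 0.000
[0.44000856 0.09718161 0.35664341] [0.50480323 0.32575613 0.        ] 0.03557762701823287 [ 0.26973703  0.3352508  -0.71308727]
side [[0.4267 0.0861 0.0877]
 [0.4447 0.08   0.0879]
 [0.4421 0.0799 0.0881]
 [0.4396 0.0798 0.0883]] [0.43996121 0.0817379  0.10486776] [0.43993116 0.08063495 0.15971559]
scene [[0.4215 0.099  0.0897]
 [0.4326 0.1131 0.0904]
 [0.4417 0.1137 0.0904]
 [0.423  0.1036 0.0904]] [0.42743005 0.11123149 0.10629306] [0.42802531 0.11061217 0.1598275 ]
scene 3286 ((480.0036315917969, 285.54119873046875), (164.58575439453125, 109.35661315917969), 80.81429290771484)
wrist 10175 ((475.77386474609375, 256.7315979003906), (107.98057556152344, 107.92613983154297), 80.80280303955078)
```

Emit:
drive_tool:
  plan:
    - {"dx":0.02,"dy":-0.01,"dz":0,"roll":0,"hand":0.028}
    - {"dx":0.05,"dy":-0.028,"dz":0,"roll":0,"hand":0.028}
    - {"dx":0.08,"dy":-0.045,"dz":0,"roll":0,"hand":0.028}
    - {"dx":0.11,"dy":-0.061,"dz":0,"roll":0,"hand":0.028}
    - {"dx":0.14,"dy":-0.078,"dz":0,"roll":0,"hand":0.028}
    - {"dx":0.17,"dy":-0.095,"dz":0,"roll":0,"hand":0.028}
    - {"dx":0.195,"dy":-0.109,"dz":0,"roll":0,"hand":0.028}
    - {"dx":0.207,"dy":-0.116,"dz":0,"roll":0,"hand":0.028}
    - {"dx":0.207,"dy":-0.116,"dz":0,"roll":0,"hand":0.028}
    - {"dx":0.207,"dy":-0.116,"dz":0,"roll":0,"hand":0.028}
    - {"dx":0.207,"dy":-0.116,"dz":0.02,"roll":0,"hand":0.028}
    - {"dx":0.207,"dy":-0.116,"dz":0.045,"roll":0,"hand":0.028}
    - {"dx":0.207,"dy":-0.116,"dz":0.065,"roll":0,"hand":0.028}
    - {"dx":0.207,"dy":-0.116,"dz":0.078,"roll":0,"hand":0.028}
    - {"dx":0.207,"dy":-0.116,"dz":0.084,"roll":0,"hand":0.028}
    - {"dx":0.207,"dy":-0.116,"dz":0.087,"roll":0,"hand":0.028}
    - {"dx":0.207,"dy":-0.116,"dz":0.087,"roll":0,"hand":0.028}
    - {"dx":0.207,"dy":-0.116,"dz":0.087,"roll":0,"hand":0.028}

```text
time: 22.28
ee_pos: [0.5041, 0.3251, 0.2707]
tcp_rot: [180.0, -0.1, 45.0]
wrist_force: [-1.8, -1.0, 4.8]
opening: 0.0358
```

Run:
```python
from h import *
from workcell import bot
p=tw("td",.018,.044);go(bot,p[0],p[1],.113,45); o=bot.get_obs(); g=o["ee_pos"];print(g,p,o["opening"],o["wrist_force"])
L=[]
for n,w in(("side",60),("scene",60)):
    c=bot.camera(n); u,v=proj(c,[p[0],p[1],.05])[0].astype(int); v=max(v,w); L.append(cv2.resize(c["frame"][v-w:v+w,u-w:u+w,::-1],(390,390),interpolation=3))
cv2.imwrite("pics/k2.png",np.hstack(L))
```

```text
t 22.28 q1,q6 [ 32.8 167.8] dx 0.0010 dy 0.0000 dz 0.0027 roll -0.000
[0.50407969 0.32509339 0.27068406] [0.50480323 0.32575613 0.        ] 0.035780096832939055 [-1.82787563 -0.9680623   4.78027495]
```

View pics/k2.png

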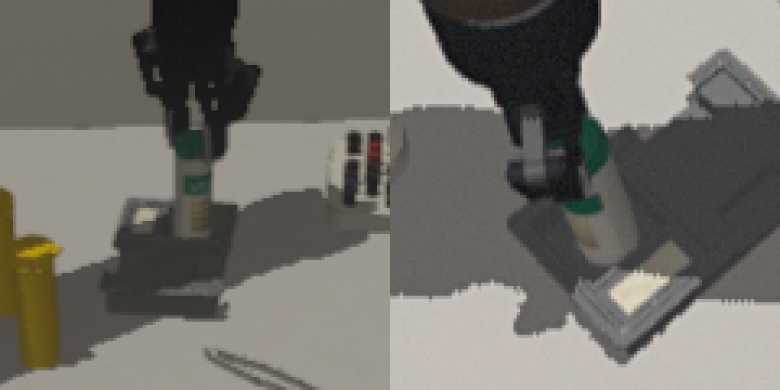

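The canister stands in the deep bay, in contact with the floor (4.8 N up). Releasing.

Emit:
drive_tool:
  plan:
    - {"dx":0,"dy":0,"dz":0,"roll":0,"hand":0.038}
    - {"dx":0,"dy":0,"dz":0,"roll":0,"hand":0.044}
    - {"dx":0,"dy":0,"dz":0,"roll":0,"hand":0.055}
    - {"dx":0,"dy":0,"dz":0,"roll":0,"hand":0.065}
    - {"dx":0,"dy":0,"dz":0,"roll":0,"hand":0.065}
    - {"dx":0,"dy":0,"dz":0,"roll":0,"hand":0.065}
    - {"dx":0,"dy":0,"dz":-0.02,"roll":0,"hand":0.065}
    - {"dx":0,"dy":0,"dz":-0.05,"roll":0,"hand":0.065}
    - {"dx":0,"dy":0,"dz":-0.085,"roll":0,"hand":0.085}
    - {"dx":0,"dy":0,"dz":-0.11,"roll":0,"hand":0.085}
    - {"dx":0,"dy":0,"dz":-0.11,"roll":0,"hand":0.085}
    - {"dx":0,"dy":0,"dz":-0.11,"roll":0,"hand":0.085}

```text
time: 23.38
ee_pos: [0.5042, 0.3257, 0.3804]
tcp_rot: [180.0, -0.2, 45.0]
wrist_force: [0.7, 0.2, -0.8]
opening: 0.0852
```

Run:
```python
from h import *
from workcell import bot
go(bot,.572,.015,.15,103); p=tw("td",.018,.044)
for n in("side","scene"):
    P,C=cloud(bot.camera(n))
    m=(np.hypot(P[:,0]-p[0],P[:,1]-p[1])<.035)&(P[:,2]>.1)&(P[:,2]<.13); Q=P[m]; print(n,m.sum(),cv2.minEnclosingCircle((Q[:,:2]*1000).astype(np.float32)),np.median(Q[:,2]),p)
```

```text
t 23.38 q1,q6 [ 32.9 167.8] dx -0.1719 dy 0.2675 dz 0.0754 roll -1.012
side 107 ((506.739990234375, 323.70751953125), 22.402629852294922) 0.11116805824157296 [0.50480323 0.32575613 0.        ]
scene 423 ((505.09588623046875, 329.7734375), 21.898225784301758) 0.11653000106324513 [0.50480323 0.32575613 0.        ]
```

Emit:
drive_tool:
  plan:
    - {"dx":-0.172,"dy":0.267,"dz":0,"roll":-1.012,"hand":0.085}
    - {"dx":-0.172,"dy":0.267,"dz":0,"roll":-1.012,"hand":0.085}
    - {"dx":-0.172,"dy":0.267,"dz":0,"roll":-1.012,"hand":0.085}
    - {"dx":-0.172,"dy":0.267,"dz":0,"roll":-1.012,"hand":0.085}
    - {"dx":-0.172,"dy":0.267,"dz":0,"roll":-1.012,"hand":0.085}
    - {"dx":-0.172,"dy":0.267,"dz":0,"roll":-1.012,"hand":0.085}
    - {"dx":-0.172,"dy":0.267,"dz":0,"roll":-1.012,"hand":0.085}
    - {"dx":-0.172,"dy":0.267,"dz":0,"roll":-1.012,"hand":0.085}
    - {"dx":-0.172,"dy":0.267,"dz":0,"roll":-1.012,"hand":0.085}
    - {"dx":-0.172,"dy":0.267,"dz":0.03,"roll":-1.012,"hand":0.085}
    - {"dx":-0.172,"dy":0.267,"dz":0.06,"roll":-1.012,"hand":0.085}
    - {"dx":-0.172,"dy":0.267,"dz":0.09,"roll":-1.012,"hand":0.085}
    - {"dx":-0.172,"dy":0.267,"dz":0.115,"roll":-1.012,"hand":0.085}
    - {"dx":-0.172,"dy":0.267,"dz":0.115,"roll":-1.012,"hand":0.085}
    - {"dx":-0.172,"dy":0.267,"dz":0.115,"roll":-1.012,"hand":0.085}

```text
time: 24.73
ee_pos: [0.5706, 0.0151, 0.2619]
tcp_rot: [-179.8, -0.0, 103.0]
wrist_force: [-0.5, 0.6, 1.0]
opening: 0.085
```

Run:
```python
from h import *
from workcell import bot
go(bot,.572,.015,.02,103); o=bot.get_obs(); g=o["ee_pos"];print(g,o["opening"],o["tcp_rot"])
for n in("scene","wrist"):
    c=bot.camera(n);P,C=cloud(c)
    m=(np.hypot(P[:,0]-.572,P[:,1]-.015)<.06)&(P[:,2]>.01)&(P[:,2]<.024); Q=P[m]; print(n,m.sum(),cv2.minAreaRect((Q[:,:2]*1000).astype(np.float32)))
    m=(np.hypot(P[:,0]-g[0],P[:,1]-g[1])<.07)&(P[:,2]>.06)&(P[:,2]<.3);print(np.sort(P[m][:,2])[:8:2].round(4))
cv2.imwrite("pics/m1.png",c["frame"][:,:,::-1])
```

```text
t 24.73 q1,q6 [ 1.5 78.5] dx -0.0005 dy 0.0014 dz 0.0869 roll 0.000
[0.5705665  0.01514105 0.26188716] 0.08499193580774783 [-1.79757449e+02 -4.78716045e-02  1.03005268e+02]
scene 617 ((573.2748413085938, 14.32113265991211), (61.507476806640625, 66.93815612792969), 12.524005889892578)
[0.101  0.1037 0.1042 0.1052]
wrist 7317 ((576.0609741210938, 24.26311492919922), (70.29348754882812, 84.29414367675781), 12.44725513458252)
[0.1041 0.1043 0.1044 0.1045]
```

View pics/m1.png

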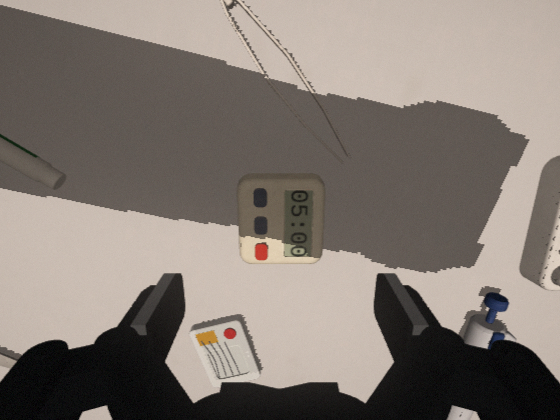

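The timer, display and three keys up at (281,218), is square and centred between the fingers. The neighbouring card at (225,350) is off the finger path. Descending.

Emit:
drive_tool:
  plan:
    - {"dx":0,"dy":0.001,"dz":0.03,"roll":0,"hand":0.085}
    - {"dx":0,"dy":0.001,"dz":0.06,"roll":0,"hand":0.085}
    - {"dx":0,"dy":0.001,"dz":0.08,"roll":0,"hand":0.085}
    - {"dx":0,"dy":0.001,"dz":0.088,"roll":0,"hand":0.085}
    - {"dx":0,"dy":0.001,"dz":0.091,"roll":0,"hand":0.085}
    - {"dx":0,"dy":0.001,"dz":0.091,"roll":0,"hand":0.085}
    - {"dx":0,"dy":0.001,"dz":0.091,"roll":0,"hand":0.085}

```text
time: 25.42
ee_pos: [0.5731, 0.0155, 0.1747]
tcp_rot: [179.8, 0.0, 103.0]
wrist_force: [-0.4, 0.1, -0.1]
opening: 0.0847
```

Emit:
drive_tool:
  plan:
    - {"dx":0,"dy":0,"dz":0,"roll":0,"hand":0.054}
    - {"dx":0,"dy":0,"dz":0,"roll":0,"hand":0.054}
    - {"dx":0,"dy":0,"dz":0,"roll":0,"hand":0.054}
    - {"dx":0,"dy":0,"dz":0,"roll":0,"hand":0.054}
    - {"dx":0,"dy":0,"dz":0,"roll":0,"hand":0.054}
    - {"dx":0,"dy":0,"dz":0,"roll":0,"hand":0.054}
    - {"dx":0,"dy":0,"dz":0,"roll":0,"hand":0.054}
  force: 40

```text
time: 26.0
ee_pos: [0.5728, 0.0154, 0.1743]
tcp_rot: [179.9, 0.0, 103.0]
wrist_force: [-0.6, 1.2, 5.3]
opening: 0.0611
```

Emit:
drive_tool:
  plan:
    - {"dx":0,"dy":0,"dz":-0.005,"roll":0,"hand":0.054}
    - {"dx":0,"dy":0,"dz":-0.02,"roll":0,"hand":0.054}
    - {"dx":0,"dy":0,"dz":-0.05,"roll":0,"hand":0.054}
    - {"dx":0,"dy":0,"dz":-0.075,"roll":0,"hand":0.054}
    - {"dx":0,"dy":0,"dz":-0.09,"roll":0,"hand":0.054}
    - {"dx":0,"dy":0,"dz":-0.09,"roll":0,"hand":0.054}
    - {"dx":0,"dy":0,"dz":-0.09,"roll":0,"hand":0.054}

```text
time: 26.58
ee_pos: [0.5725, 0.0154, 0.2637]
tcp_rot: [179.9, 0.0, 103.0]
wrist_force: [-0.2, 0.1, -0.6]
opening: 0.0605
```

Run:
```python
from h import *
from workcell import bot
p=tw("td",0,-.03);go(bot,p[0],p[1],.05,80.8); o=bot.get_obs(); g=o["ee_pos"];print(g,p,o["opening"],o["wrist_force"])
for n in("scene","side"):
    c=bot.camera(n);P,C=cloud(c); C=C.astype(int)
    m=(np.hypot(P[:,0]-g[0],P[:,1]-g[1])<.05)&(P[:,2]>.07)&(P[:,2]<.13)&(C.sum(1)>240); Q=P[m]; print(n,m.sum(),np.percentile(Q[:,2],[0,2,10,50,90,100]).round(4))
    T=Q[Q[:,2]>np.median(Q[:,2])-.004]; A=np.c_[T[:,:2]-T[:,:2].mean(0),np.ones(len(T))]; print(np.linalg.lstsq(A,T[:,2],rcond=None)[0])
```

```text
t 26.58 q1,q6 [ 1.5 78.5] dx 0.2560 dy -0.0408 dz 0.0587 roll 0.388
[0.57253278 0.01537796 0.26365364] [0.47520356 0.25558591 0.        ] 0.06053244902285098 [-0.17117118  0.106299   -0.63057564]
scene 475 [0.0891 0.0912 0.0949 0.1052 0.1077 0.1299]
[ 0.01391501 -0.01940466  0.10598073]
side 320 [0.0847 0.0864 0.0896 0.1002 0.1033 0.1281]
[0.02512331 0.04339116 0.10177139]
```

The timer is held level. Moving to hover over the pocket.

Emit:
drive_tool:
  plan:
    - {"dx":0.02,"dy":-0.003,"dz":0,"roll":0.03,"hand":0.054}
    - {"dx":0.05,"dy":-0.008,"dz":0,"roll":0.08,"hand":0.054}
    - {"dx":0.08,"dy":-0.013,"dz":0,"roll":0.13,"hand":0.054}
    - {"dx":0.11,"dy":-0.018,"dz":0,"roll":0.18,"hand":0.054}
    - {"dx":0.14,"dy":-0.022,"dz":0,"roll":0.23,"hand":0.054}
    - {"dx":0.17,"dy":-0.027,"dz":0,"roll":0.28,"hand":0.054}
    - {"dx":0.2,"dy":-0.032,"dz":0,"roll":0.33,"hand":0.054}
    - {"dx":0.23,"dy":-0.037,"dz":0,"roll":0.37,"hand":0.054}
    - {"dx":0.248,"dy":-0.04,"dz":0,"roll":0.388,"hand":0.054}
    - {"dx":0.254,"dy":-0.041,"dz":0,"roll":0.388,"hand":0.054}
    - {"dx":0.254,"dy":-0.041,"dz":0,"roll":0.388,"hand":0.054}
    - {"dx":0.254,"dy":-0.041,"dz":0.02,"roll":0.388,"hand":0.054}
    - {"dx":0.254,"dy":-0.041,"dz":0.04,"roll":0.388,"hand":0.054}
    - {"dx":0.254,"dy":-0.041,"dz":0.04,"roll":0.388,"hand":0.054}
    - {"dx":0.254,"dy":-0.041,"dz":0.04,"roll":0.388,"hand":0.054}

```text
time: 27.93
ee_pos: [0.4751, 0.2525, 0.2216]
tcp_rot: [-179.9, 0.1, 80.7]
wrist_force: [-0.9, 0.9, -1.2]
opening: 0.0606
```

Run:
```python
from h import *
from workcell import bot
p=tw("td",0,-.032);go(bot,p[0],p[1],.1975-.155,80.8); o=bot.get_obs(); g=o["ee_pos"];print(g,p,o["opening"],o["wrist_force"])
L=[]
for n,w in(("side",60),("scene",60)):
    c=bot.camera(n); u,v=proj(c,[p[0],p[1],.05])[0].astype(int); v=max(v,w); L.append(cv2.resize(c["frame"][v-w:v+w,u-w:u+w,::-1],(390,390),interpolation=3))
cv2.imwrite("pics/m2.png",np.hstack(L))
```

```text
t 27.93 q1,q6 [ 28.  127.3] dx 0.0011 dy -0.0004 dz 0.0241 roll -0.001
[0.47512947 0.25248239 0.22158365] [0.4748838  0.25361164 0.        ] 0.060558541818501344 [-0.90292961  0.91873024 -1.18562978]
```

View pics/m2.png

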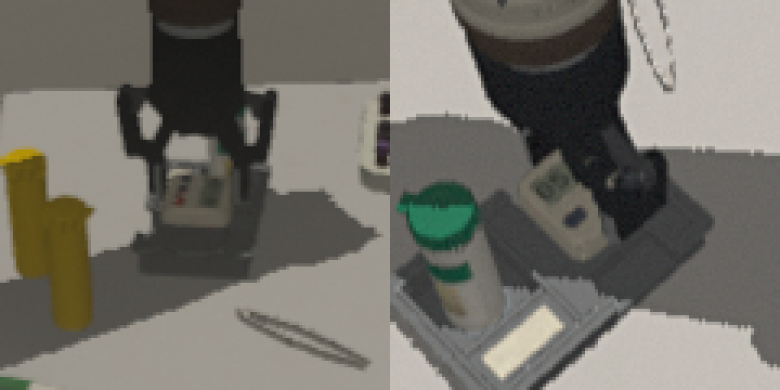

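The canister stands in its bay, but the timer looks pitched between the pads. I'll measure that.

Run:
```python
from h import *
from workcell import bot
g=bot.get_obs()["ee_pos"]
for n in("scene","side","wrist"):
    c=bot.camera(n);P,C=cloud(c); C=C.astype(int)
    m=(np.hypot(P[:,0]-g[0],P[:,1]-g[1])<.05)&(P[:,2]>.035)&(P[:,2]<.12)&(C.sum(1)>(180)); Q=P[m]
    if len(Q)<30: print(n,len(Q)); continue
    best=0;rng=np.random.default_rng(0)
    for _ in range(500):
        a,b,d=Q[rng.choice(len(Q),3,False)]; nn=np.cross(b-a,d-a); l=np.linalg.norm(nn)
        if l<1e-6: continue
        nn/=l; k=abs((Q-a)@nn)<.0015
        if k.sum()>best: best=k.sum();B=nn*np.sign(nn[2]);I=Q[k]
    print(n,len(Q),best,"normal",B.round(3),"tilt deg",np.rad2deg(np.arccos(B[2])).round(1),"z range",I[:,2].min(),I[:,2].max(),I.mean(0))
cv2.imwrite("pics/m3.png",c["frame"][:,:,::-1])
```

```text
scene 547 268 normal [0.041 0.047 0.998] tilt deg 3.6 z range 0.06282870166940314 0.06821503281300294 [0.48013647 0.26776033 0.06569398]
side 313 127 normal [0.036 0.002 0.999] tilt deg 2.0 z range 0.060247334223554445 0.06500784904786536 [0.47692934 0.2431285  0.06236642]
wrist 17293 13075 normal [ 0.002 -0.006  1.   ] tilt deg 0.4 z range 0.06481899216585335 0.0682100527617481 [0.47775956 0.25388527 0.06646474]
```

View pics/m3.png

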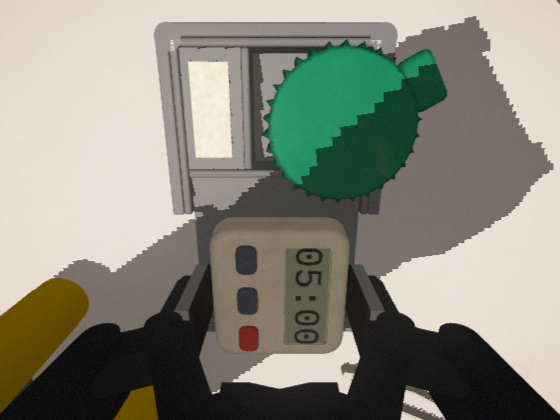

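The wrist depth gives 0.4° of tilt, so the slant was only perspective. The timer sits square over the pocket at (280,285). Its top is at 66.5 mm and must end at 39 mm.

Emit:
drive_tool:
  plan:
    - {"dx":0.001,"dy":0,"dz":0.01,"roll":0,"hand":0.054}
    - {"dx":0.001,"dy":0,"dz":0.018,"roll":0,"hand":0.054}
    - {"dx":0.001,"dy":0,"dz":0.024,"roll":0,"hand":0.054}
    - {"dx":0.001,"dy":0,"dz":0.026,"roll":0,"hand":0.054}
    - {"dx":0.001,"dy":0,"dz":0.026,"roll":0,"hand":0.054}
    - {"dx":0.001,"dy":0,"dz":0.026,"roll":0,"hand":0.054}
    - {"dx":0.001,"dy":0,"dz":0.026,"roll":0,"hand":0.054}

```text
time: 28.77
ee_pos: [0.4751, 0.2546, 0.1969]
tcp_rot: [-180.0, 0.0, 80.8]
wrist_force: [-4.0, -2.6, 7.5]
opening: 0.0609
```

Emit:
drive_tool:
  plan:
    - {"dx":0,"dy":0,"dz":0,"roll":0,"hand":0.066}
    - {"dx":0,"dy":0,"dz":0,"roll":0,"hand":0.074}
    - {"dx":0,"dy":0,"dz":0,"roll":0,"hand":0.08}
    - {"dx":0,"dy":0,"dz":0,"roll":0,"hand":0.08}
    - {"dx":0,"dy":0,"dz":0,"roll":0,"hand":0.08}
    - {"dx":0,"dy":0,"dz":0,"roll":0,"hand":0.08}
    - {"dx":0,"dy":0,"dz":-0.02,"roll":0,"hand":0.08}
    - {"dx":0,"dy":0,"dz":-0.05,"roll":0,"hand":0.08}
    - {"dx":0,"dy":0,"dz":-0.09,"roll":0,"hand":0.08}
    - {"dx":0,"dy":0,"dz":-0.13,"roll":0,"hand":0.08}
    - {"dx":0,"dy":0,"dz":-0.17,"roll":0,"hand":0.08}
    - {"dx":-0.04,"dy":0,"dz":-0.2,"roll":0,"hand":0.08}
    - {"dx":-0.08,"dy":0,"dz":-0.2,"roll":0,"hand":0.08}
    - {"dx":-0.12,"dy":0,"dz":-0.2,"roll":0,"hand":0.08}
    - {"dx":-0.16,"dy":0,"dz":-0.2,"roll":0,"hand":0.08}
    - {"dx":-0.16,"dy":0,"dz":-0.2,"roll":0,"hand":0.08}
    - {"dx":-0.16,"dy":0,"dz":-0.2,"roll":0,"hand":0.08}
    - {"dx":-0.16,"dy":0,"dz":-0.2,"roll":0,"hand":0.08}

```text
time: 30.27
ee_pos: [0.4498, 0.0967, 0.3968]
tcp_rot: [180.0, -0.0, 80.7]
wrist_force: [-0.1, 0.5, -1.3]
opening: 0.0802
```

Run:
```python
from h import *
from workcell import bot
o=bot.get_obs();print(o["ee_pos"],o["wrist_force"],o["qd"].round(2))
def loc(P,t):
    X,Y,a=TR[t];a=np.deg2rad(a);d=P[:,:2]-[X,Y];return np.c_[d@[np.cos(a),np.sin(a)],d@[-np.sin(a),np.cos(a)],P[:,2]]
im=[]
for n in("scene","side"):
    c=bot.camera(n);P,C=cloud(c);im.append(c)
    for nm,t,x,y,r,zl,zh in(("cup","tc",0,28,45,60,90),("tube","tc",18,-40,30,100,130),("vial","tc",-28,-40,20,50,70),("can","td",18,44,35,104,130),("timer","td",0,-30,40,33,48)):
        L=loc(P,t)*1000;m=(np.hypot(L[:,0]-x,L[:,1]-y)<r)&(L[:,2]>zl)&(L[:,2]<zh);Q=L[m].astype(np.float32)
        if nm=="timer": A=np.c_[Q[:,:2],np.ones(len(Q))]; print(n,nm,cv2.minAreaRect(Q[:,:2]),np.median(Q[:,2]),"slope",np.linalg.lstsq(A,Q[:,2],rcond=None)[0][:2])
        else: print(n,nm,m.sum(),cv2.minEnclosingCircle(Q[:,:2]),np.median(Q[:,2]))
L=[]
for c,t in((im[1],"tc"),(im[0],"tc"),(im[0],"td")):
    u,v=proj(c,tw(t,0,0,.03))[0].astype(int);w=65; L.append(cv2.resize(c["frame"][v-w:v+w,u-w:u+w,::-1],(266,266),interpolation=3))
cv2.imwrite("pics/final.png",np.hstack(L))
```

```text
[0.4498139  0.09665641 0.39681716] [-0.13720955  0.51170345 -1.29669293] [1.82 0.94 0.36 0.02 0.02 0.1 ]Traceback (most recent call last):
  File "<stdin>", line 12, in <module>
cv2.error: OpenCV(4.12.0) /io/opencv/modules/imgproc/src/shapedescr.cpp:201: error: (-215:Assertion failed) count >= 0 && (depth == CV_32F || depth == CV_32S) in function 'minEnclosingCircle'
```

```bash
cat > chk.py <<'E'
from h import *
from workcell import bot
o=bot.get_obs();print(o["time"],o["wrist_force"].round(1),o["qd"].round(2))
def loc(P,t):
    X,Y,a=TR[t];a=np.deg2rad(a);d=P[:,:2]-[X,Y];return np.c_[d@[np.cos(a),np.sin(a)],d@[-np.sin(a),np.cos(a)],P[:,2]]
im=[]
for n in("scene","side"):
    c=bot.camera(n);P,C=cloud(c);im.append(c)
    for nm,t,x,y,r,zl,zh in(("cup","tc",0,28,45,60,90),("tube","tc",18,-40,30,100,130),("vial","tc",-28,-40,20,50,70),("can","td",18,44,35,104,130),("timer","td",0,-30,40,33,48)):
        L=loc(P,t)*1000;m=(np.hypot(L[:,0]-x,L[:,1]-y)<r)&(L[:,2]>zl)&(L[:,2]<zh);Q=L[m].astype(np.float32);q=np.ascontiguousarray(Q[:,:2])
        if len(q)<5: print(n,nm,"hidden"); continue
        if nm=="timer": A=np.c_[Q[:,:2],np.ones(len(Q))]; print(n,nm,len(q),cv2.minAreaRect(q),np.median(Q[:,2]),"slope",np.linalg.lstsq(A,Q[:,2],rcond=None)[0][:2])
        else: print(n,nm,m.sum(),cv2.minEnclosingCircle(q),np.median(Q[:,2]))
L=[]
for c,t in((im[1],"tc"),(im[0],"tc"),(im[0],"td")):
    u,v=proj(c,tw(t,0,0,.03))[0].astype(int);w=65; L.append(cv2.resize(c["frame"][v-w:v+w,u-w:u+w,::-1],(266,266),interpolation=3))
cv2.imwrite("pics/final.png",np.hstack(L))
E
python3 chk.py
```

```text
30.3167 [-0.   0.5 -0.1] [ 1.1   0.6   0.24  0.04 -0.08 -0.04]
scene cup 388 ((-1.4850679636001587, 31.780378341674805), 31.324979782104492) 72.176636
scene tube 148 ((16.843290328979492, -37.69913101196289), 17.626724243164062) 115.02778
scene vial 32 ((-27.750734329223633, -38.88142776489258), 7.783050537109375) 57.752922
scene can 394 ((17.452207565307617, 47.19400405883789), 20.864328384399414) 116.496994
scene timer 991 ((0.3245849609375, -32.3438606262207), (62.620506286621094, 64.98690795898438), 0.3576709032058716) 39.669376 slope [ 0.00587926 -0.00889978]
side cup 421 ((-0.25528886914253235, 26.77229881286621), 30.998804092407227) 69.923645
side tube 240 ((18.748477935791016, -41.30517578125), 18.134366989135742) 113.34317
side vial 51 ((-25.970020294189453, -43.3072395324707), 7.909665107727051) 55.748753
side can 65 ((19.866788864135742, 41.615848541259766), 20.797653198242188) 111.629074
side timer 218 ((2.988147735595703, -35.933780670166016), (60.490867614746094, 62.11347579956055), 6.636892318725586) 36.090084 slope [-0.0250873  -0.00521932]
```

View pics/final.png

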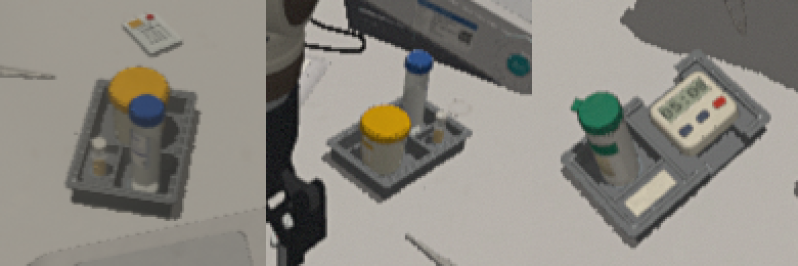

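All five are in place, upright, level and within the limits, and the gripper is clear. Handing in.

```bash
python3 -c "
from workcell import bot
print(bot.job_done())"
```

```text
the job is handed in; nothing more can be done
None
```

I made up both kits and handed the job in at about 30 s. Order: vial, cup, tube, canister, timer; nothing was knocked over. Handing in gave no verdict, so this rests on my own checks.

**Last checks:**
- Depth fits from both cameras put every item within its bay limits.
- Top heights match items resting on their bay floors: cup about 72 mm, tube 115, vial 58–60, canister 116, timer 39.7.
- The timer lies flat and keys up, with a slope of about 0.01 rad.
- The gripper was well clear and the wrist force was near zero.

**What disagreed:**
- The side camera reads 2–5 mm lower than the scene camera. It also places things a few mm apart in y. I took the scene and wrist readings as truth for heights; x and y pass either way.
- One picture made the timer look pitched in the gripper. The wrist camera's depth showed 0.4°, so the slant was perspective.

**Mishaps:** One move call was refused for missing keys, and one check script crashed and was rerun. Neither moved anything. I viewed 13 pictures.

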